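# Prop the guard open and trim the amplifier

## Task

The trim knob of the black amplifier unit sits under a sprung aluminium flip cover that falls shut by itself. Lift the cover with the steel bar from the rest and lay the bar down into both notches of the cheek plates, so that the cover leans open on it and you can let go; then turn the knob clockwise until it is firmly against its end stop, but gently: do not force the stop, the cover or the cheeks. Leave the bar propping the cover, the knob at its stop, and the other things where they are.

Things in the scene. Friction and masses are not known exactly. Their poses are not given: they have to be found in the camera images.
- unit: Amplifier unit, fixed: black box, deck 136 (x) by 180 mm (y from -60 to +120), 50 mm tall. Origin at table level below the knob's axis; x away from the robot, y left, z up, turned with its yaw. At its left two dark steel cheek plates stand across x (at x = -65 and +65 mm, 6 mm thick, y 60 to 119 mm, tops at z = 142 mm), each with an upward-open U notch for the bar.
- notch_mid (a point): Midway between the two notches, at (0, 89.5, 128) mm in the unit's frame: the centre line of the seated 12 mm bar. Each notch is 17 mm wide, 20 mm deep, centre y = 89.5 mm, floor z = 122 mm. The cover pushes the seated bar about 2.5 mm to the right (-y). Same axes as the unit. Bar and unit must not press with over 25 N.
- hinge (a point): Middle of the cover's hinge line, at (0, 90, 100) mm in the unit's frame; the hinge runs along the unit's x.
- cover (a joint): Angle of the flip cover in rad: 0 shut (level), growing as its free right edge swings up and over to the left, limit 2.1; about 1.7 when leaning on the seated bar. About 0.13 kg; a spring of 0.024 (shut) to 0.075 N m (propped) closes it from every angle, damped (0.1 N m s/rad). The bar must not press it with over 20 N.
- cover_lip (a point): Middle of the cover's free (right) lower edge, 140 mm from the hinge. The cover is an aluminium plate 106 mm long (x), 4 mm thick, reaching from the hinge 140 mm to the right; shut, its underside is level at z = 100 mm, 50 mm above the deck, and open below on the right, near and far sides.
- prop_mid (a point): Centre of the loose steel bar, 12 x 12 x 220 mm, 0.09 kg; x along the bar. It starts level in the slots of the rest, centre 45 mm above the table. Held about 80 mm from its centre near its near (-x) end, it reaches under the cover and over both notches while the gripper stays clear beside the unit.
- rest: Grey plastic rest for the bar, fixed, 100 x 60 mm, 47 mm tall; origin at the centre of its underside, x along the bar. Its two slotted posts stand at x = -30 and +30 mm, 10 mm thick, slots 16 mm wide and 8 mm deep.
- knob_grip (a point): On the knob's vertical axis (the unit's origin), at z = 85 mm, the height to grip it. The knob is a disc of 44 mm diameter carrying a black bar grip 42 mm long (this point's x), 14 mm thick (its y), from z = 64 to 94 mm; a white line on top marks the -x end of the grip.
- knob (a joint): Angle of the knob in rad, growing clockwise seen from above. Where its end stop lies is not marked: it is 0.7 to 1.4 rad clockwise of where the knob starts. Turning takes about 0.05 N m; it stays where it is left.
- stop_ring (a joint): Wind-up in rad of the aluminium ring (64 mm diameter, 6 mm thick) under the knob, which carries the end stop on a stiff spring, 2 N m per rad: about 0.025 while the knob turns freely clockwise, growing once it is against its stop, springing back when let go. Firmly against the stop: over 0.1 (0.2 N m); forced: over 0.3 (0.6 N m).
- lens_tube: Bystander: upright black lens tube, 44 mm diameter, 70 mm tall; origin at its underside.
- wipes_jar: Bystander: white jar, 56 mm diameter, 75 mm tall; origin at its underside.
- iris: Bystander: flat dark steel ring, 60 mm diameter, 14 mm tall; origin at its underside.
There are look-alikes about, which are no part of the job. Leave any purple look-alike of the part that bears prop_mid alone. There is more than one size of the unit; the one meant has the size given above.

How it is judged:
By the outcome, as a careful person would: the job done as asked, in the order asked, and still so for the second after the job is handed in, with the robot touching nothing.
It also fails if it takes over 72 s, if anything falls off the work surface, if the arm or the gripper's body presses on something with over 40 N, if the wrist force passes 120 N, or if a joint passes its speed limit or range.

## Robot

A 6-joint arm with a two-finger parallel gripper is mounted at the origin on the work surface. World frame = base frame: x ahead of the robot, y to its left, z up, the work surface at z = 0. Lengths are in m, angles in rad, forces in N, time in s.
With the tool pointing down it reaches from about 0.25 to 0.725 m from the base axis. Payload 4 kg.
Tool frame: the origin (TCP) lies between the finger pads; the fingertips stand 22 mm ahead of it and the grasp point (between the pads) lies 3 mm ahead of it; x points along the fingers, z is the direction in which the jaws open and shut, and the axes are right-handed (so a half turn about x gives the same grasp; the last joint's range is limited). The gripper opens to 85 mm and grips with 20 to 120 N. Pads are 22 mm wide; open, the fingers measure 114 mm over their backs; the gripper's body (76 mm by 85 mm) begins 54 mm behind the grasp point. The pads swing forward as they close: fully open they stand 13 mm farther back than shut.
Start: joints at [1.324, 0.241, 0.005, 1.335, 0, 1.571], TCP at [0.122, 0.485, 0.253] pointing down, gripper open.
Joint ranges: [-2.72, 2.72], [-1.05, 1.87], [-1.09, 1.28], [-1.99, 2.15], [-1.42, 1.44], [-3.14, 3.14]. Speed limits (rad/s): [2.79, 2.79, 3.14, 3.14, 3.14, 3.14].

## Interface

Orientations are given as [roll, pitch, yaw] about the fixed x, y, z axes, in that order (R = Rz(yaw) Ry(pitch) Rx(roll)).
In Python, from bench import bot gives the robot as it stands.
- The arm moves only by the tool play_rows, never from a script. Its argument "increments" is a list of rows, each a list of 3 entries, a list of its own where there are three numbers: the turn, a rotation vector about the tool's x, y, z in rad, then the shift along the tool's x, y, z in cm, then the opening, from 0 (shut) to 1 (fully open). A call has 1 to 12 rows; each row shifts and turns the commanded pose from where the row before left it, along the tool's axes as they then stand; what a row does not reach is not made up. A row lasts 1/12 s, in which the tool goes at most 41.7 mm and 7.16 degrees, less where a joint would pass 70% of its speed; a pose out of reach is approached as far as the arm can. A call is refused whole if a number of a shift passes 4.17 or a number of a turn 0.125, either way. A call with a gripper value outside its range is refused whole. The fingers move at their own pace and stop on an object; the grip force is fixed at half the most. Time passes only in rows, so rows that do not move let the fingers close. It gives the time, the measured TCP pose, the force and the opening at its end, in the units of the state.
- bot.read_state(): the state, without advancing time (a new reading comes with each control period).
- bot.camera(name): name is "scene" or "top" or "wrist"; returns the picture (400x640x3 uint8, red, green, blue); there is no depth.
- bot.calibration(name): a dict with "intrinsics" (3x3 intrinsics, pixels), "xyz" and "attitude" of the camera in the world; the wrist camera has in their place "hand_eye" (4x4, takes a point from camera to tool coordinates, whose origin is the TCP and whose axes are the tool frame's). Camera axes: x right, y up, looking along -z (the intrinsics and any distortion apply to the point x, -y, -z); pixel columns grow to the right and rows downward; lengths in m; the calibration is good to about 2 mm. A picture is of the moment at which its call begins: read the wrist's pose just before it. calibration takes no time and is no camera call.
- bot.job_done(): hands the job in, once; it reports no verdict.
The state is a dict: "time": time; "joints": joint angles; "joint_velocities": joint speeds; "effort": joint torques, N m; "position": TCP position; "tool_rot": TCP orientation; "ft_force": force on the tool from outside, world axes, zero at the start; "ft_torque": the same for the moment, N m; "gripper_width": opening from 0.0 (shut) to 1.0 (fully open).
Only numpy, scipy, OpenCV 4.12 (cv2) and the standard library are available. Lean on these libraries where they do the work, as an engineer would, in place of code of your own. Each camera call takes 0.05 s, during which the arm holds its last target.

## Working session

There is one attempt and no reset: what is moved stays moved. The work goes in short steps, Python scripts to look and compute and a tool call to move; the robot and the scene stay as the last step left them, time stands still between calls to the robot, and variables do not carry over. Pictures are saved under pics/ and viewed, and the job is handed in when it is done.

Besides the shell and the picture viewer there is one more tool, called after "Emit:" as name([rows], argument=value, ...), one row to a line, values as JSON. play_rows: Moves the arm, as the interface text tells. Its arguments: {"type":"object","properties":{"increments":{"type":"array"}},"required":["increments"]}

```bash
ls; mkdir -p pics
python3 - <<'E'
from bench import bot
import cv2
print(bot.read_state())
for n in ["scene","top","wrist"]:
    im=bot.camera(n); cv2.imwrite(f"pics/{n}0.png",im[:,:,::-1]); print(n,bot.calibration(n))
E
```

```text
pics
{'time': 0.0, 'joints': array([ 1.32402281e+00,  2.41466071e-01,  3.73382337e-03,  1.33515867e+00,
       -1.73962033e-05,  1.57081552e+00]), 'joint_velocities': array([-0.00089433, -0.00092052, -0.00017848,  0.00109289,  0.00107137,
       -0.00092705]), 'effort': array([ 8.83141984e-04, -3.72319579e+01,  2.52404648e+01,  1.68288045e-02,
        2.94159543e-05, -2.63351005e-06]), 'position': array([0.12200486, 0.48430326, 0.25239002]), 'tool_rot': array([-3.13326837,  1.56870166, -1.80926474]), 'ft_force': array([-0.0020068 ,  0.62034109, -0.71834818]), 'ft_torque': array([ 0.05942311, -0.00819776,  0.05468652]), 'gripper_width': 1.0023516587502612}
scene {'intrinsics': array([[391.30426707,   0.        , 319.99574126],
       [  0.        , 391.30426707, 198.24413219],
       [  0.        ,   0.        ,   1.        ]]), 'xyz': array([ 1.00627475, -0.33594848,  1.07724288]), 'attitude': array([0.57671946, 0.00576865, 0.76777302])}
top {'intrinsics': array([[432.80320482,   0.        , 320.9260451 ],
       [  0.        , 432.80320482, 200.06963145],
       [  0.        ,   0.        ,   1.        ]]), 'xyz': array([0.49493233, 0.0862266 , 1.51168139]), 'attitude': array([ 6.00886281e-02, -5.20220494e-04, -1.54176508e+00])}
wrist {'intrinsics': array([[280.17355727,   0.        , 321.07161155],
       [  0.        , 280.17355727, 200.27914183],
       [  0.        ,   0.        ,   1.        ]]), 'hand_eye': array([[-4.66423608e-04,  2.57255953e-01, -9.66343188e-01,
        -1.20159226e-01],
       [ 1.44620450e-03,  9.66342456e-01,  2.57255060e-01,
         6.44480484e-02],
       [ 9.99998845e-01, -1.27754003e-03, -8.22769652e-04,
        -9.54032959e-04],
       [ 0.00000000e+00,  0.00000000e+00,  0.00000000e+00,
         1.00000000e+00]])}
```

View pics/scene0.png

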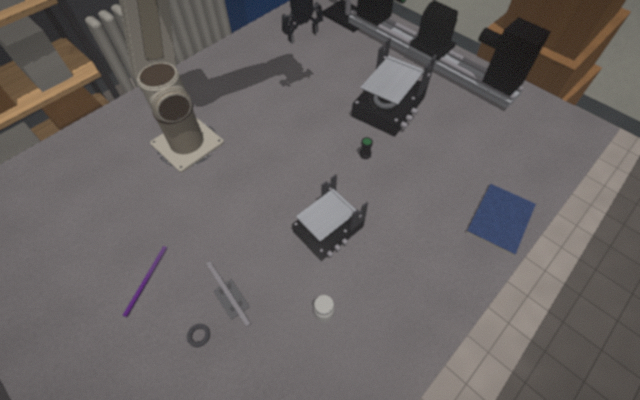

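View pics/top0.png

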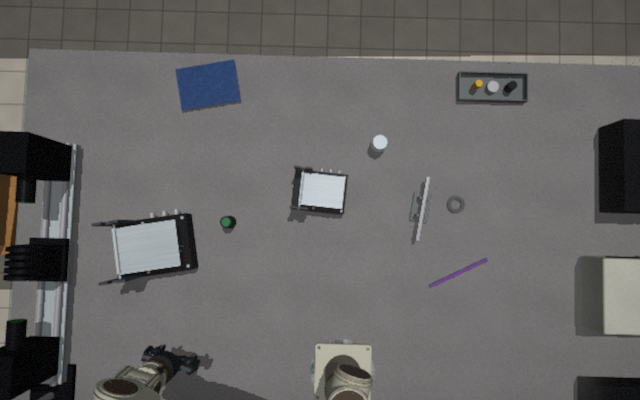

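View pics/wrist0.png

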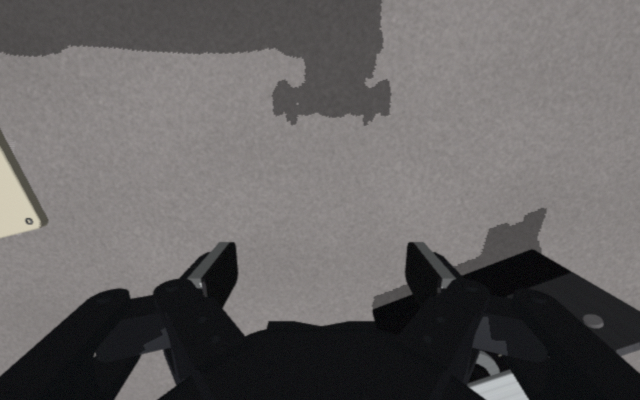

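Candidates: the unit is either the small one (top 320,190) or the large one (top 150,245). The bar is either the steel one on the grey rest (top 423,208) or the purple one (458,272). At about 288 px/m, the small unit measures about 53x41 px, or 180x136 mm, so it matches. I'll check with close crops.

```bash
cat > h.py <<'E'
from bench import bot
import numpy as np, cv2
from scipy.spatial.transform import Rotation as R
def cam(n,st=None):
    c=bot.calibration(n); K=c["intrinsics"]
    if n=="wrist":
        st=st or bot.read_state()
        T=np.eye(4);T[:3,:3]=R.from_euler("xyz",st["tool_rot"]).as_matrix();T[:3,3]=st["position"]
        T=T@np.array(c["hand_eye"]); return K,T[:3,:3],T[:3,3]
    return K,R.from_euler("xyz",c["attitude"]).as_matrix(),np.array(c["xyz"])
def proj(C,P):
    K,Rm,t=C; p=(np.atleast_2d(P)-t)@Rm; x=p*[1,-1,-1]; u=x@K.T; return u[:,:2]/u[:,2:]
def ray(C,uv,z):
    K,Rm,t=C; d=np.linalg.inv(K)@[uv[0],uv[1],1]; d=Rm@(d*[1,-1,-1]); s=(z-t[2])/d[2]; return t+s*d
def crop(im,x0,y0,x1,y1,s,fn):
    cv2.imwrite(fn,cv2.resize(im[y0:y1,x0:x1,::-1],None,fx=s,fy=s,interpolation=cv2.INTER_CUBIC))
E
python3 - <<'E'
from h import *
t=cv2.imread("pics/top0.png")[:,:,::-1]; s=cv2.imread("pics/scene0.png")[:,:,::-1]
crop(t,280,150,360,230,7,"pics/t_unit.png"); crop(t,395,170,475,245,8,"pics/t_bar.png")
crop(s,280,170,380,265,6,"pics/s_unit.png"); crop(s,190,250,270,350,6,"pics/s_bar.png")
C=cam("top")
print(ray(C,(320,190),0.1),ray(C,(423,208),.045))
E
```

```text
[0.61275348 0.09194484 0.1       ] [ 0.56628035 -0.25880491  0.045     ]
```

View pics/t_unit.png

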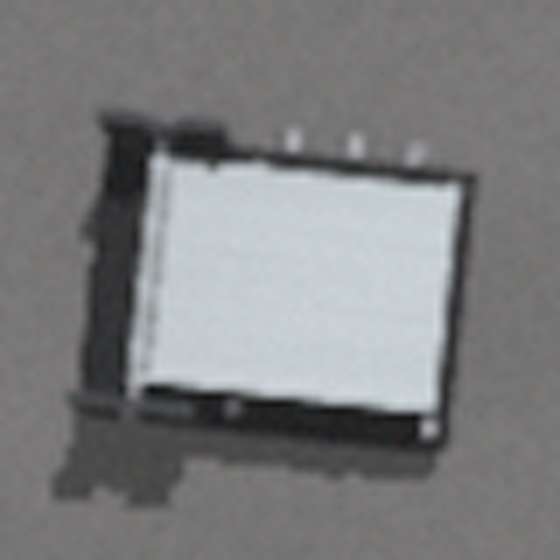

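View pics/t_bar.png

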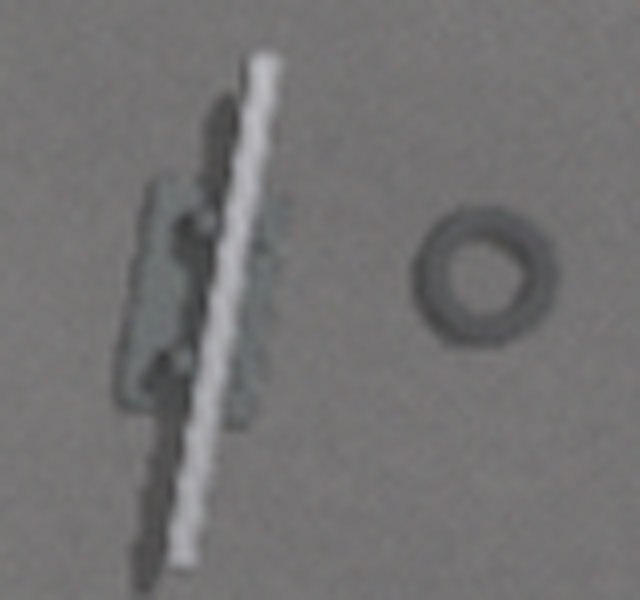

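View pics/s_unit.png

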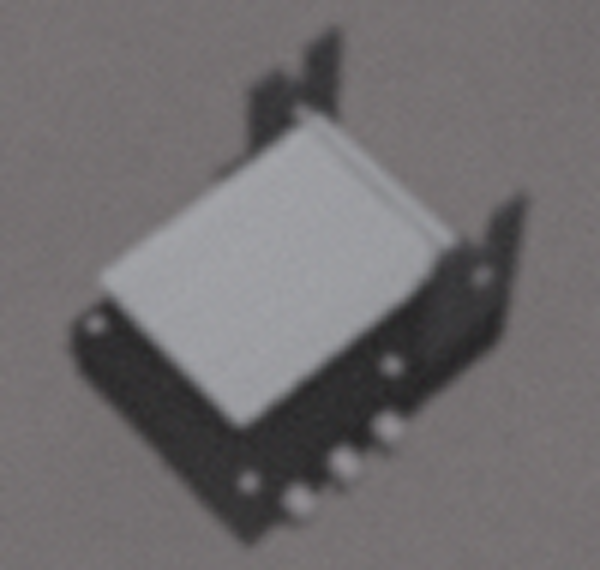

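View pics/s_bar.png

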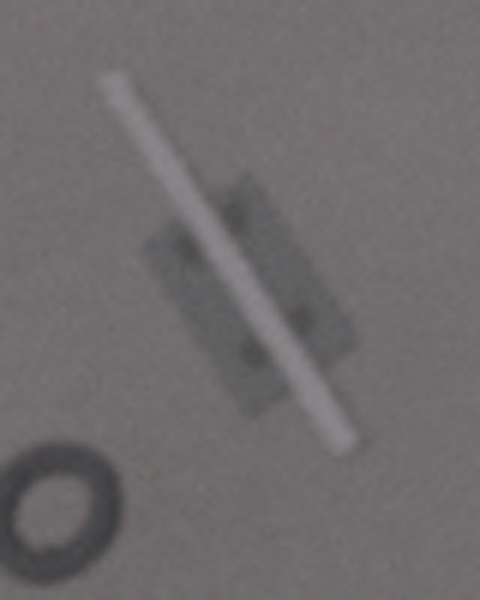

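```bash
cat > fit.py <<'E'
from h import *
from scipy.optimize import least_squares
T=cam("top");S=cam("scene")
def ft(p,o,s): return (np.array(p)+.5)/s-.5+np.array(o)
obs=[ (T,[.053,-.05,.104],ft((462,180),(280,150),7)),(T,[-.053,-.05,.104],ft((438,412),(280,150),7)),
(T,[.068,-.06,.05],ft((478,172),(280,150),7)),(T,[-.068,-.06,.05],ft((445,450),(280,150),7)),
(T,[-.065,.119,.142],ft((70,402),(280,150),7)),(T,[.065,.119,.142],ft((100,116),(280,150),7)),
(S,[.053,-.05,.104],ft((240,428),(280,170),6)),(S,[-.053,-.05,.104],ft((100,281),(280,170),6)),
(S,[.068,.119,.142],ft((524,188),(280,170),6))]
def P(q,l): return np.array([q[0],q[1],0])+R.from_euler("z",q[2]).apply(l)
f=lambda q:np.concatenate([proj(C,P(q,l))[0]-o for C,l,o in obs])
r=least_squares(f,[.6,.07,0],loss="soft_l1");print("unit",r.x);print(f(r.x).reshape(-1,2).round(2))
# bar ends top surface z=.051
e1=ray(T,ft((264,56),(395,170),8),.051);e2=ray(T,ft((183,565),(395,170),8),.051)
print("top bar",e1,e2,(e1+e2)/2,np.linalg.norm(e1-e2),np.arctan2(*(e1-e2)[[1,0]]))
e2=ray(S,ft((113,78),(190,250),6),.051);e1=ray(S,ft((345,447),(190,250),6),.051)
print("scene bar",e1,e2,(e1+e2)/2,np.linalg.norm(e1-e2),np.arctan2(*(e1-e2)[[1,0]]))
E
python3 fit.py
```

```text
unit [ 0.6103295   0.06538612 -0.06245447]
[[-0.76  0.89]
 [-0.2   0.01]
 [-0.61 -0.25]
 [ 0.57 -0.07]
 [-0.52 -0.15]
 [-0.9   0.1 ]
 [-0.19  0.38]
 [-1.67  0.53]
 [ 0.08  1.49]]
top bar [ 0.67316575 -0.27128045  0.051     ] [ 0.45713378 -0.24030459  0.051     ] [ 0.56514977 -0.25579252  0.051     ] 0.21824141886365958 -0.14241485868389464
scene bar [ 0.67205751 -0.27018481  0.051     ] [ 0.46117702 -0.23469908  0.051     ] [ 0.56661727 -0.25244194  0.051     ] 0.21384531762060152 -0.16671228365678456
```

Small unit confirmed: the fit gives (0.610, 0.065) with yaw -0.062. The steel bar on the grey rest is at about (0.566, -0.254) with yaw about -0.15. Next I plan the approach.

```bash
cat > plan.py <<'E'
from h import *
# tool rotation: yaw direction psi (horizontal heading), tilt a from vertical (pointing down and forward), tool z = left of heading
def Rt(psi,a,flip=False):
    h=np.array([np.cos(psi),np.sin(psi),0]);zt=np.array([-h[1],h[0],0]);x=np.sin(a)*h-np.cos(a)*np.array([0,0,1])
    if flip: zt=-zt
    return np.column_stack([x,np.cross(zt,x),zt])
def go(pos,Rm,grasp=True):
    st=bot.read_state();p=st["position"];Rc=R.from_euler("xyz",st["tool_rot"]).as_matrix()
    rv=R.from_matrix(Rc.T@Rm).as_rotvec()
    tcp=np.array(pos)-(0.003*Rm[:,0] if grasp else 0)
    print("t %.2f"%st["time"],"rotvec tool",rv.round(4),"then shift cm (new tool axes)",(Rm.T@(tcp-p)*100).round(3),"old axes",(Rc.T@(tcp-p)*100).round(3))
def unit(l,q=(.6103,.0654,-.0625)): return np.array([q[0],q[1],0])+R.from_euler("z",q[2]).apply(l)
E
python3 - <<'E'
from plan import *
st=bot.read_state();print(R.from_euler("xyz",st["tool_rot"]).as_matrix().round(3))
b=np.array([.566,-.2545]);psi=-.15;g=b-.082*np.array([np.cos(psi),np.sin(psi)])
print(g); go([*g,.16],Rt(psi,np.radians(20))); go([*g,.16],Rt(psi,np.radians(20),True))
E
```

```text
[[-0.    -0.97   0.244]
 [-0.002  0.244  0.97 ]
 [-1.    -0.    -0.002]]
[ 0.48492077 -0.24224607]
t 0.15 rotvec tool [-0.0955 -0.0185 -0.3488] then shift cm (new tool axes) [ 24.387 -40.754 -66.429] old axes [  9.08  -52.839 -61.596]
t 0.15 rotvec tool [ 3.0001 -0.5291  0.0281] then shift cm (new tool axes) [24.387 40.754 66.429] old axes [  9.08  -52.839 -61.596]
```

Emit:
play_rows([
  [[-0.032, -0.006, -0.116], [0, 0, 0], 0.6],
  [[-0.032, -0.006, -0.116], [0, 0, 0], 0.6],
  [[-0.032, -0.006, -0.116], [0, 0, 0], 0.6],
  [[0, 0, 0], [0.5, -0.8, -1.4], 0.6],
  [[0, 0, 0], [1, -1.7, -2.8], 0.6],
  [[0, 0, 0], [1, -1.7, -2.8], 0.6],
  [[0, 0, 0], [1, -1.7, -2.8], 0.6],
  [[0, 0, 0], [1, -1.7, -2.8], 0.6],
  [[0, 0, 0], [1, -1.7, -2.8], 0.6],
  [[0, 0, 0], [1, -1.7, -2.8], 0.6],
  [[0, 0, 0], [1, -1.7, -2.8], 0.6],
  [[0, 0, 0], [1, -1.7, -2.8], 0.6],
])

```text
time: 1.15
position: [0.2492, 0.2235, 0.2219]
tool_rot: [-1.569, 1.222, -0.146]
ft_force: [1.9, -0.6, 0.6]
gripper_width: 0.601
```

Emit:
play_rows([
  [[0, 0, 0], [1, -1.7, -2.8], 0.6],
  [[0, 0, 0], [1, -1.7, -2.8], 0.6],
  [[0, 0, 0], [1, -1.7, -2.8], 0.6],
  [[0, 0, 0], [1, -1.7, -2.8], 0.6],
  [[0, 0, 0], [1, -1.7, -2.8], 0.6],
  [[0, 0, 0], [1, -1.7, -2.8], 0.6],
  [[0, 0, 0], [1, -1.7, -2.8], 0.6],
  [[0, 0, 0], [1, -1.7, -2.8], 0.6],
  [[0, 0, 0], [1, -1.7, -2.8], 0.6],
  [[0, 0, 0], [1, -1.7, -2.8], 0.6],
  [[0, 0, 0], [1, -1.7, -2.8], 0.6],
  [[0, 0, 0], [1, -1.7, -2.8], 0.6],
])

```text
time: 2.15
position: [0.4292, -0.1438, 0.1784]
tool_rot: [-1.567, 1.223, -0.147]
ft_force: [0.5, 0.8, 0.3]
gripper_width: 0.603
```

Run:
```python
from plan import *
psi=-.15;b=np.array([.566,-.2545]);g=b-.082*np.array([np.cos(psi),np.sin(psi)])
go([*g,.16],Rt(psi,np.radians(20)))
```

```text
t 2.15 rotvec tool [-0.0012  0.001  -0.0008] then shift cm (new tool axes) [ 3.818 -5.928 -8.899] old axes [ 3.804 -5.942 -8.896]
```

Emit:
play_rows([
  [[0, 0, 0], [1, -1.6, -2.4], 0.6],
  [[0, 0, 0], [1, -1.6, -2.4], 0.6],
  [[0, 0, 0], [1, -1.6, -2.4], 0.6],
  [[0, 0, 0], [0.8, -1.1, -1.7], 0.6],
  [[0, 0, 0], [0, 0, 0], 0.6],
  [[0, 0, 0], [0, 0, 0], 0.6],
])

```text
time: 2.65
position: [0.4833, -0.2407, 0.1621]
tool_rot: [-1.565, 1.224, -0.146]
ft_force: [0.3, 0.9, 0.2]
gripper_width: 0.597
```

Run:
```python
from plan import *
st=bot.read_state(); im=bot.camera("wrist"); print(st)
cv2.imwrite("pics/w1.png",im[:,:,::-1]); import pickle; pickle.dump(st,open("st1.pkl","wb"))
C=cam("wrist",st)
psi=-.15;b=np.array([.566,-.2545])
for s in(-.11,-.05,.05,.11): print(s,proj(C,[*(b+s*np.array([np.cos(psi),np.sin(psi)])),.051]))
```

```text
{'time': 2.65, 'joints': array([-0.5281522 ,  0.17030277, -0.39780306,  0.67955983,  0.12704404,
       -0.35581497]), 'joint_velocities': array([ 0.02275846, -0.03520127, -0.03608491,  0.01436782,  0.0015745 ,
        0.00035258]), 'effort': array([-5.01531009e-01, -3.24369407e+01,  2.53918648e+01, -2.70098940e+00,
        3.42769967e-01, -2.06845847e-02]), 'position': array([ 0.4832919 , -0.24067722,  0.16209267]), 'tool_rot': array([-1.56489266,  1.22440446, -0.14570001]), 'ft_force': array([0.27998756, 0.93447471, 0.24012951]), 'ft_torque': array([ 4.54587084e-02,  3.24779894e-01, -2.58486373e-04]), 'gripper_width': 0.5968233685614858}
-0.11 [[320.04451692 129.01539565]]
-0.05 [[320.17570499 195.82782249]]
0.05 [[320.32791918 273.34858866]]
0.11 [[320.39433714 307.17441768]]
```

View pics/w1.png

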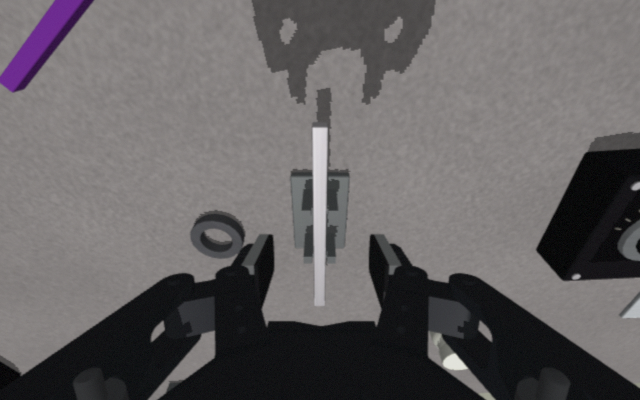

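The wrist view shows the steel bar from (320,126) to (320,305). Predicted was rows 129 to 307, so it matches within 2 mm. The purple bar is at (40,50) and isn't involved. Descending to grasp.

Run:
```python
from plan import *
psi=-.147;b=np.array([.565,-.2545]);g=b-.082*np.array([np.cos(psi),np.sin(psi)])
print(g);go([*g,.045],Rt(psi,np.radians(20)))
```

```text
[ 0.48388437 -0.24248937]
t 2.70 rotvec tool [-0.0037  0.001  -0.003 ] then shift cm (new tool axes) [10.76   3.871 -0.256] old axes [10.771  3.838 -0.281]
```

Emit:
play_rows([
  [[0, 0, 0], [1, 0.36, -0.25], 0.6],
  [[0, 0, 0], [1.4, 0.5, 0], 0.6],
  [[0, 0, 0], [1.4, 0.5, 0], 0.6],
  [[0, 0, 0], [1.4, 0.5, 0], 0.6],
  [[0, 0, 0], [1.4, 0.5, 0], 0.6],
  [[0, 0, 0], [1.4, 0.5, 0], 0.6],
  [[0, 0, 0], [1.4, 0.5, 0], 0.6],
  [[0, 0, 0], [1, 0.4, 0], 0.6],
  [[0, 0, 0], [0.4, 0.2, 0], 0.6],
  [[0, 0, 0], [0, 0, 0], 0.6],
])

```text
time: 3.53
position: [0.4815, -0.2407, 0.0471]
tool_rot: [-1.564, 1.225, -0.142]
ft_force: [0.3, -0.4, 0.1]
gripper_width: 0.603
```

Run:
```python
from plan import *
psi=-.147;b=np.array([.565,-.2545]);g=b-.082*np.array([np.cos(psi),np.sin(psi)])
go([*g,.045],Rt(psi,np.radians(20)))
im=bot.camera("wrist");cv2.imwrite("pics/w2.png",im[:,:,::-1])
```

```text
t 3.53 rotvec tool [-0.0021  0.0017 -0.0036] then shift cm (new tool axes) [-0.019 -0.172 -0.142] old axes [-0.02  -0.172 -0.142]
```

View pics/w2.png

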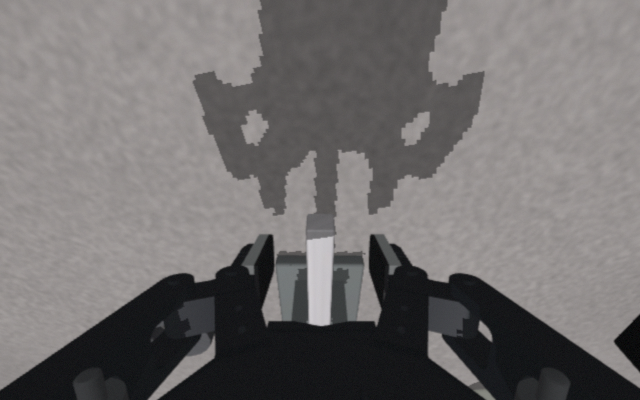

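The bar (320,235) lies centred between the pads (270 and 372). Closing.

Emit:
play_rows([
  [[0, 0, 0], [0, -0.1, -0.05], 0.4],
  [[0, 0, 0], [0, 0, 0], 0.2],
  [[0, 0, 0], [0, 0, 0], 0],
  [[0, 0, 0], [0, 0, 0], 0],
  [[0, 0, 0], [0, 0, 0], 0],
  [[0, 0, 0], [0, 0, 0], 0],
  [[0, 0, 0], [0, 0, 0], 0],
  [[0, 0, 0], [0, 0, 0], 0],
])

```text
time: 4.25
position: [0.4844, -0.2433, 0.0491]
tool_rot: [-1.569, 1.221, -0.148]
ft_force: [0.5, 1.1, 4.0]
gripper_width: 0.126
```

Emit:
play_rows([
  [[0, 0, 0], [-0.4, -0.14, 0], 0],
  [[0, 0, 0], [-0.9, -0.33, 0], 0],
  [[0, 0, 0], [-1.5, -0.55, 0], 0],
  [[0, 0, 0], [-1.5, -0.55, 0], 0],
  [[0, 0, 0], [-1.5, -0.55, 0], 0],
  [[0, 0, 0], [-0.8, -0.3, 0], 0],
  [[0, 0, 0], [0, 0, 0], 0],
  [[0, 0, 0], [0, 0, 0], 0],
])

```text
time: 4.92
position: [0.4837, -0.243, 0.1184]
tool_rot: [-1.568, 1.223, -0.147]
ft_force: [-0.3, -0.9, -0.7]
gripper_width: 0.124
```

Run:
```python
from plan import *
st=bot.read_state(); im=bot.camera("wrist");cv2.imwrite("pics/w3.png",im[:,:,::-1])
im=bot.camera("scene");cv2.imwrite("pics/s3.png",im[:,:,::-1])
print(st["position"],st["tool_rot"],st["ft_force"],st["ft_torque"],st["gripper_width"])
u=unit([-.090,-.085,.083]);print(u);go(u,Rt(-.0625,np.radians(20)))
go(unit([-.090,-.085,.113]),Rt(-.0625,np.radians(20)))
```

```text
[ 0.48365391 -0.24302653  0.11844725] [-1.56795806  1.22298673 -0.14714141] [-0.26151847 -0.94568874 -0.65410452] [0.07980097 0.48331325 0.05311702] 0.1241693571272309
[ 0.51516668 -0.0138127   0.083     ]
t 5.02 rotvec tool [-0.0827 -0.0279 -0.0033] then shift cm (new tool axes) [ 3.534 -0.509 23.03 ] old axes [ 2.892  1.389 23.083]
t 5.02 rotvec tool [-0.0827 -0.0279 -0.0033] then shift cm (new tool axes) [ 0.715 -1.535 23.03 ] old axes [ 0.07   0.372 23.089]
```

View pics/w3.png

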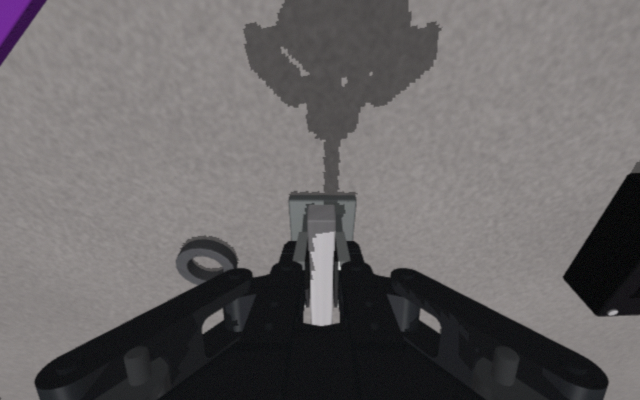

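View pics/s3.png

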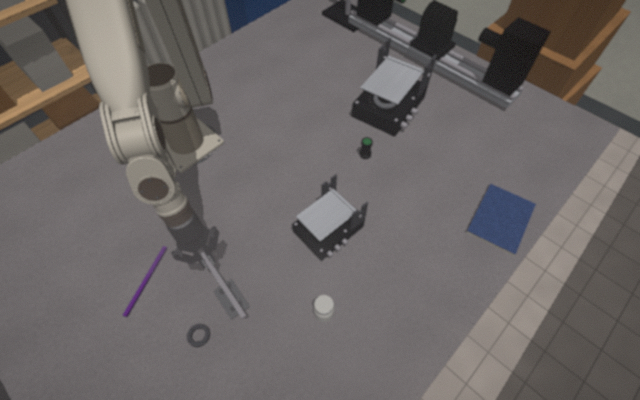

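Emit:
play_rows([
  [[-0.041, -0.014, -0.002], [0, 0, 0.5], 0],
  [[-0.041, -0.014, -0.002], [0, -0.1, 1.5], 0],
  [[0, 0, 0], [0.1, -0.2, 2.6], 0],
  [[0, 0, 0], [0.1, -0.2, 2.6], 0],
  [[0, 0, 0], [0.1, -0.2, 2.6], 0],
  [[0, 0, 0], [0.1, -0.2, 2.6], 0],
  [[0, 0, 0], [0.1, -0.2, 2.6], 0],
  [[0, 0, 0], [0.1, -0.2, 2.6], 0],
  [[0, 0, 0], [0.1, -0.2, 2.6], 0],
  [[0, 0, 0], [0.1, -0.1, 1.8], 0],
  [[0, 0, 0], [0, 0, 1], 0],
  [[0, 0, 0], [0, 0, 0], 0],
])

```text
time: 6.02
position: [0.5166, -0.0124, 0.1157]
tool_rot: [-1.572, 1.22, -0.06]
ft_force: [0.4, -0.3, 0.2]
gripper_width: 0.127
```

Run:
```python
from plan import *
st=bot.read_state()
im=bot.camera("scene");crop(im,200,170,360,290,5,"pics/s4.png")
im=bot.camera("top");crop(im,280,150,390,230,7,"pics/t4.png")
Rm=R.from_euler("xyz",st["tool_rot"]).as_matrix()
g=st["position"]+.003*Rm[:,0]; d=np.array([np.cos(-.0625),np.sin(-.0625),0]); print(g)
for nm,o,s in(("scene",(200,170),5),("top",(280,150),7)):
    for k in(0.1,.192): print(nm,k,((proj(cam(nm),g+k*d+[0,0,.006])-o+.5)*s).round(1))
go(unit([-.090,-.085,.083]),Rt(-.0625,np.radians(20)))
```

```text
[ 0.51760524 -0.01249655  0.11288445]
scene 0.1 [[504.4 334.9]]
scene 0.192 [[617.8 448.7]]
top 0.1 [[523.6 277. ]]
top 0.192 [[540.8  79.8]]
t 6.12 rotvec tool [ 0.0009 -0.001   0.002 ] then shift cm (new tool axes) [2.747 1.278 0.071] old axes [2.744 1.283 0.075]
```

View pics/s4.png

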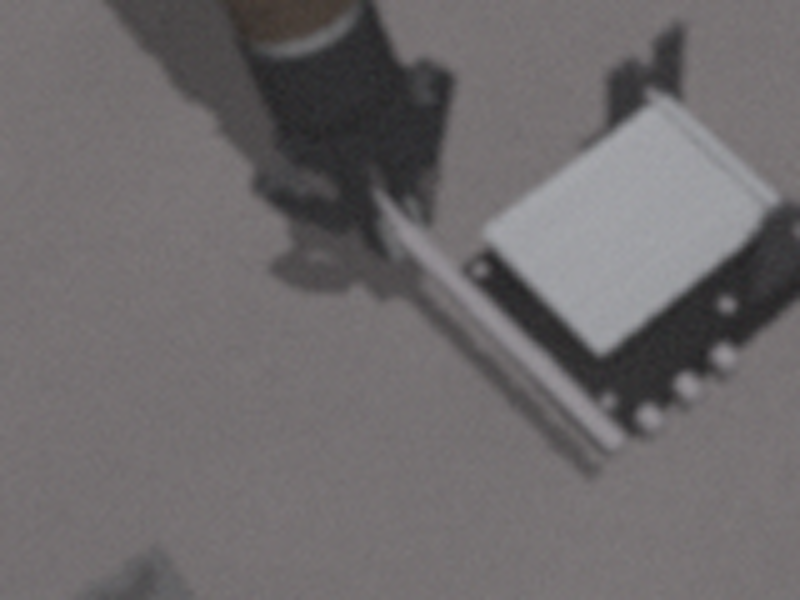

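View pics/t4.png

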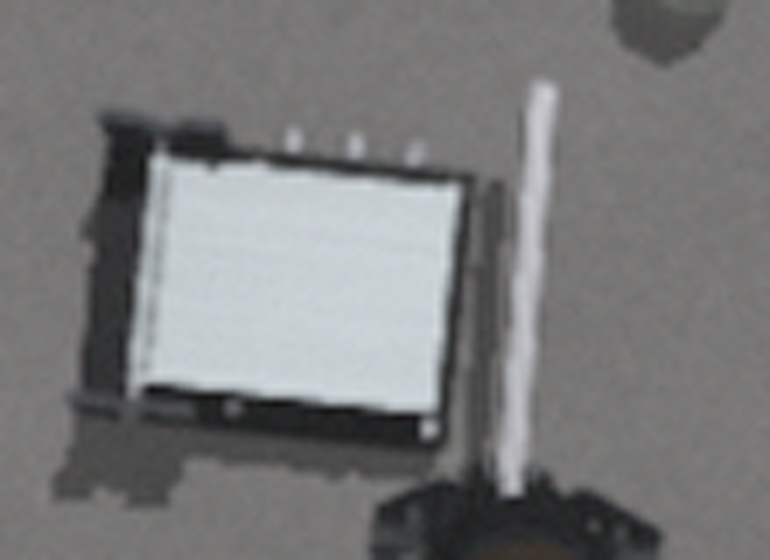

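Run:
```python
from plan import *
im=cv2.imread("pics/top0.png",0).astype(float); im=cv2.GaussianBlur(im,(0,0),.7)
C=cam("top")
# subpixel: for row r, crossing of right edge of cover
pts=[]
for r in range(178,206):
    row=im[r]; xs=np.arange(325,350); seg=row[325:350]
    i=np.where((seg[:-1]>110)&(seg[1:]<=110))[0]
    if len(i): i=i[-1]; pts.append((xs[i]+(seg[i]-110)/(seg[i]-seg[i+1]),r))
pts=np.array(pts)
W=np.array([ray(C,p,.104) for p in pts]);k=np.polyfit(W[:,0],W[:,1],1);print("right edge yaw",np.arctan(k[0]),(W[:,1]-np.polyval(k,W[:,0])).std())
for lo,hi,y0,y1,nm in((305,338,165,182,"far"),(305,338,198,216,"near")):
    P=[]
    for c in range(lo,hi):
        seg=im[y0:y1,c]
        i=np.where((seg[:-1]-110)*(seg[1:]-110)<0)[0]
        if len(i):
            i=i[0]; P.append((c,y0+i+(seg[i]-110)/(seg[i]-seg[i+1])))
    W2=np.array([ray(C,p,.104) for p in P]);kk=np.polyfit(W2[:,1],W2[:,0],1);res=W2[:,0]-np.polyval(kk,W2[:,1]);print(nm,"yaw",-np.arctan(kk[0]),res.std(), "x at y=.1",np.polyval(kk,.1),len(P))
print("right edge y at x=.61",np.polyval(k,.61))
# bar
im=cv2.imread("pics/t4.png",0)
```

```text
right edge yaw -0.08633212024123538 0.0003437553125556049
far yaw -0.19736113052927076 0.0032026619811809766 x at y=.1 0.6814901863240083 33
near yaw -0.08104749433804918 0.0003014080769373272 x at y=.1 0.5593312485900847 33
right edge y at x=.61 0.013818002882884386
```

```bash
sed -i 's/(.6103,.0654,-.0625)/(.6095,.0645,-.082)/' plan.py
python3 - <<'E'
from plan import *
go(unit([-.090,-.085,.083]),Rt(-.082,np.radians(20)))
go(unit([-.090,-.042,.083]),Rt(-.082,np.radians(20)))
E
```

```text
t 6.12 rotvec tool [0.0192 0.0057 0.002 ] then shift cm (new tool axes) [2.664 1.504 0.145] old axes [2.662 1.507 0.159]
t 6.12 rotvec tool [0.0192 0.0057 0.002 ] then shift cm (new tool axes) [2.664 1.504 4.445] old axes [2.686 1.424 4.458]
```

Emit:
play_rows([
  [[0.019, 0.006, 0.002], [0.3, 0.2, 0.1], 0],
  [[0, 0, 0], [0.6, 0.4, 0], 0],
  [[0, 0, 0], [0.7, 0.4, 0], 0],
  [[0, 0, 0], [0.7, 0.4, 0], 0],
  [[0, 0, 0], [0.36, 0.1, 0], 0],
  [[0, 0, 0], [0, 0, 0.4], 0],
  [[0, 0, 0], [0, 0, 0.8], 0],
  [[0, 0, 0], [0, 0, 0.8], 0],
  [[0, 0, 0], [0, 0, 0.8], 0],
  [[0, 0, 0], [0, 0, 0.8], 0],
  [[0, 0, 0], [0, 0, 0.7], 0],
  [[0, 0, 0], [0, 0, 0], 0],
])

```text
time: 7.12
position: [0.5164, 0.0312, 0.0868]
tool_rot: [-1.569, 1.22, -0.079]
ft_force: [0.1, -0.2, -0.4]
gripper_width: 0.126
```

Run:
```python
from plan import *
st=bot.read_state();print(st["ft_force"],st["ft_torque"])
go(unit([-.090,-.042,.083]),Rt(-.082,np.radians(20)))
im=bot.camera("scene");crop(im,240,160,370,270,6,"pics/s5.png")
im=bot.camera("wrist");cv2.imwrite("pics/w5.png",im[:,:,::-1])
```

```text
[ 0.14552239 -0.17799452 -0.40085071] [ 0.04040849  0.45982417 -0.00467248]
t 7.12 rotvec tool [0.0013 0.0012 0.0021] then shift cm (new tool axes) [ 0.058  0.126 -0.121] old axes [ 0.058  0.126 -0.121]
```

View pics/s5.png

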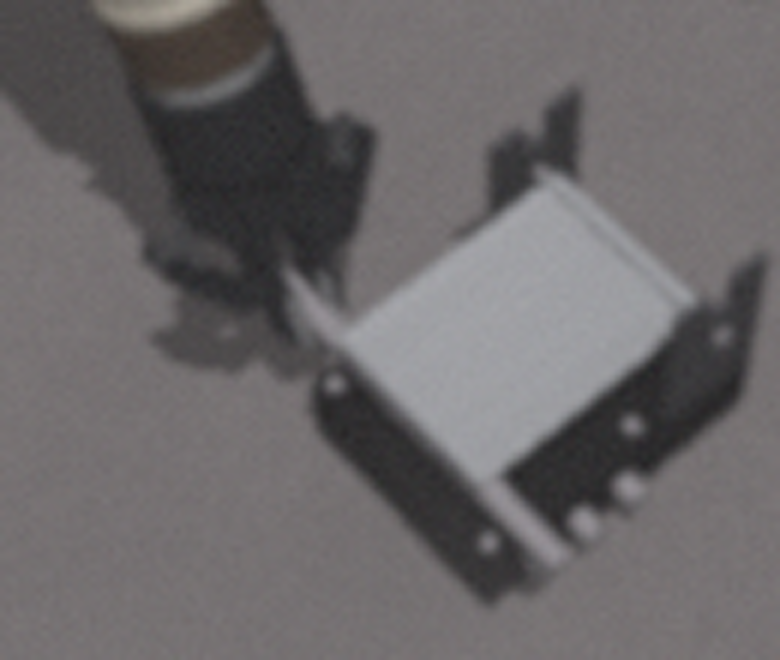

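View pics/w5.png

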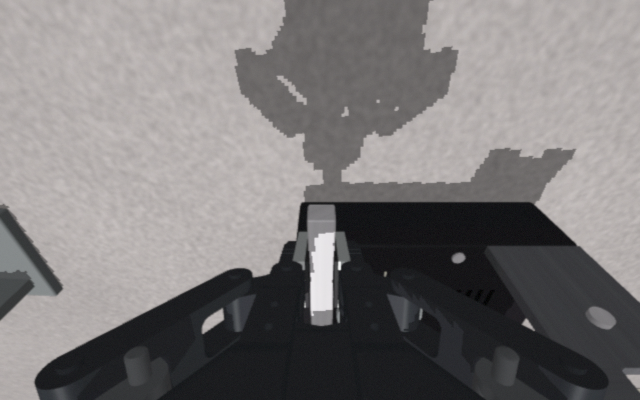

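The bar sits under the lip, parallel to it, coming out at (310,305) and (540,555). The forces are nil. Now lifting along an arc.

Emit:
play_rows([
  [[0, 0, 0], [-0.47, -0.17, 0], 0],
  [[0, 0, 0], [-0.47, -0.17, 0], 0],
  [[0, 0, 0], [-0.47, -0.17, 0], 0],
  [[0, 0, 0], [-0.6, -0.22, 0.2], 0],
  [[0, 0, 0], [-0.6, -0.22, 0.2], 0],
  [[0, 0, 0], [-0.6, -0.22, 0.2], 0],
  [[0, 0, 0], [-0.6, -0.22, 0.2], 0],
  [[0, 0, 0], [-0.6, -0.22, 0.2], 0],
  [[0, 0, 0], [-0.4, -0.14, 0.35], 0],
  [[0, 0, 0], [-0.4, -0.14, 0.35], 0],
])

```text
time: 8.05
position: [0.5175, 0.0467, 0.1426]
tool_rot: [-1.57, 1.22, -0.082]
ft_force: [0.3, -1.3, -0.8]
gripper_width: 0.129
```

```bash
cat > chk.py <<'E'
from plan import *
import sys
st=bot.read_state();print(st["ft_force"].round(2),st["ft_torque"].round(2),st["gripper_width"])
Rm=R.from_euler("xyz",st["tool_rot"]).as_matrix();g=st["position"]+.003*Rm[:,0]
print("grasp in unit",(R.from_euler("z",.082).apply(g-unit([0,0,0]))*1000).round(1), "t",st["time"])
tag=sys.argv[1]
if len(sys.argv)>2:
    im=bot.camera("scene");crop(im,240,120,380,260,4,"pics/a.png");a=cv2.imread("pics/a.png")
    im=bot.camera("wrist")[:,:,::-1]; 
    cv2.imwrite(f"pics/{tag}s.png",a);cv2.imwrite(f"pics/{tag}w.png",im)
E
python3 chk.py l1 1
```

```text
[ 0.31 -1.25 -0.78] [-0.18  0.6  -0.12] 0.12924310357945926
grasp in unit [-89.2 -25.3 139.8] t 8.05
```

View pics/l1s.png

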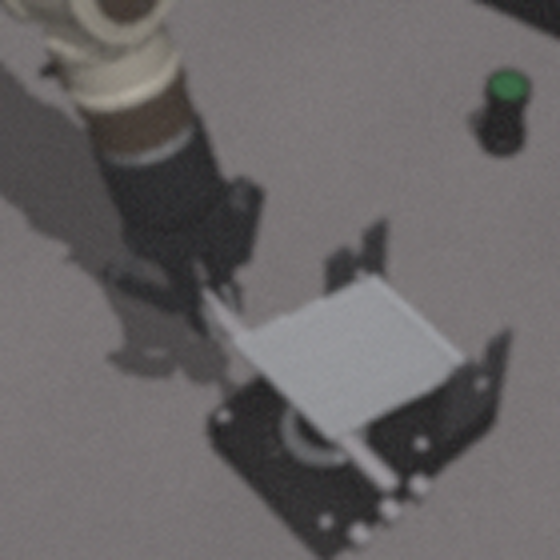

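View pics/l1w.png

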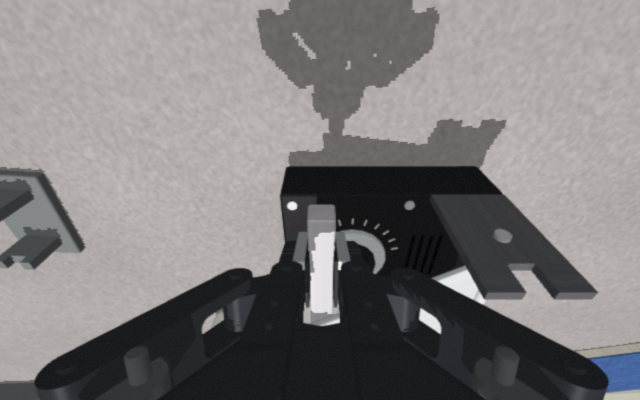

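Emit:
play_rows([
  [[0, 0, 0], [-0.41, -0.15, 0.39], 0],
  [[0, 0, 0], [-0.41, -0.15, 0.39], 0],
  [[0, 0, 0], [-0.41, -0.15, 0.39], 0],
  [[0, 0, 0], [-0.41, -0.15, 0.39], 0],
  [[0, 0, 0], [-0.26, -0.1, 0.43], 0],
  [[0, 0, 0], [-0.26, -0.1, 0.43], 0],
  [[0, 0, 0], [-0.26, -0.1, 0.43], 0],
  [[0, 0, 0], [-0.26, -0.1, 0.43], 0],
  [[0, 0, 0], [-0.26, -0.1, 0.43], 0],
  [[0, 0, 0], [-0.26, -0.1, 0.43], 0],
])

```text
time: 8.98
position: [0.521, 0.088, 0.1763]
tool_rot: [-1.571, 1.22, -0.083]
ft_force: [-1.3, -1.6, -1.1]
gripper_width: 0.13
```

Emit:
play_rows([
  [[0, 0, 0], [-0.13, -0.05, 0.45], 0],
  [[0, 0, 0], [-0.13, -0.05, 0.45], 0],
  [[0, 0, 0], [-0.13, -0.05, 0.45], 0],
  [[0, 0, 0], [-0.13, -0.05, 0.45], 0],
  [[0, 0, 0], [-0.13, -0.05, 0.45], 0],
  [[0, 0, 0], [-0.13, -0.05, 0.45], 0],
  [[0, 0, 0], [0, 0, 0.5], 0],
  [[0, 0, 0], [0, 0, 0], 0],
  [[0, 0, 0], [0, 0, 0], 0],
])

```text
time: 9.73
position: [0.5239, 0.1201, 0.1844]
tool_rot: [-1.569, 1.22, -0.08]
ft_force: [1.0, -0.3, -1.8]
gripper_width: 0.129
```

```bash
python3 chk.py l2 1
```

```text
[ 0.95 -0.3  -1.82] [-0.12  0.36 -0.07] 0.12916039642512536
grasp in unit [-88.8  48.4 181.6] t 9.7333
```

View pics/l2s.png

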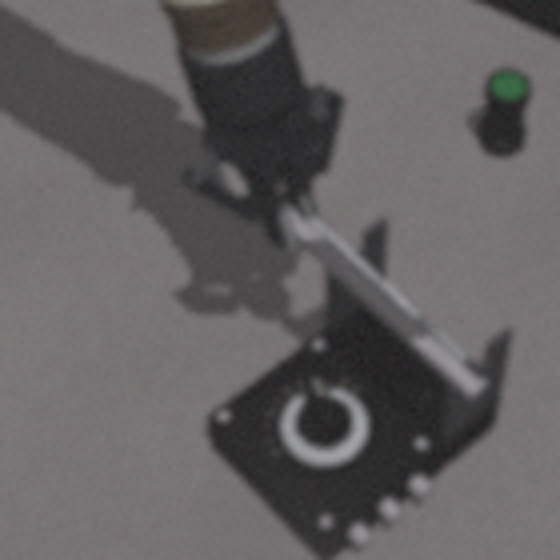

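View pics/l2w.png

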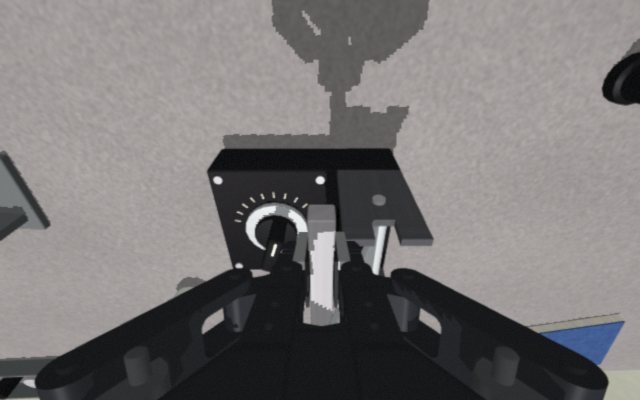

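Run:
```python
from plan import *
im=cv2.imread("pics/l2w.png");st=bot.read_state()
C=cam("wrist",st)
for l in([-.068,.06,.142],[-.068,.081,.142],[-.068,.098,.142],[-.068,.119,.142],[-.068,.098,.122],[-.068,.081,.122],[-.068,-.06,.05],[-.068,.12,.05],[0,0,.094]):
    u,v=proj(C,unit(l))[0];print(l,u.round(1),v.round(1)); cv2.circle(im,(round(u*8),round(v*8)),16,(0,0,255),1,shift=3)
crop(im[:,:,::-1],200,130,450,290,3,"pics/l2c.png")
```

```text
[-0.068, 0.06, 0.142] 341.0 240.0
[-0.068, 0.081, 0.142] 373.7 240.0
[-0.068, 0.098, 0.142] 400.2 240.0
[-0.068, 0.119, 0.142] 432.9 240.0
[-0.068, 0.098, 0.122] 393.6 220.3
[-0.068, 0.081, 0.122] 369.3 220.3
[-0.068, -0.06, 0.05] 203.3 170.3
[-0.068, 0.12, 0.05] 400.9 170.4
[0, 0, 0.094] 269.8 258.5
```

View pics/l2c.png

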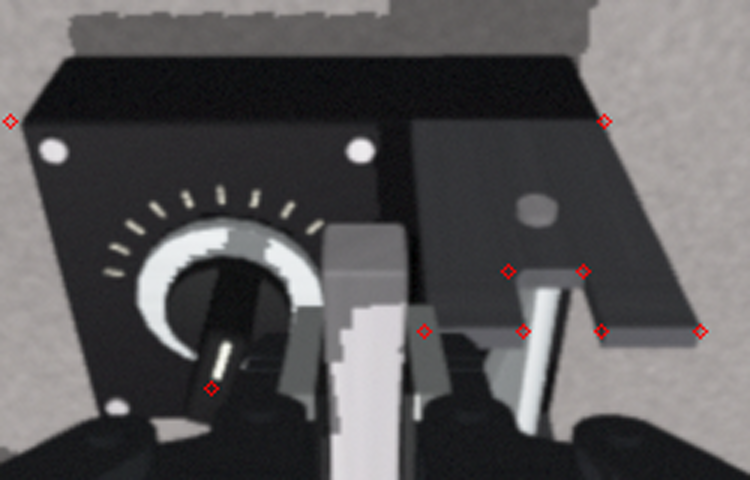

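Emit:
play_rows([
  [[0, 0, 0], [-0.03, 0.07, 0.42], 0],
  [[0, 0, 0], [-0.02, 0.06, 0.42], 0],
  [[0, 0, 0], [-0.02, 0.06, 0.42], 0],
  [[0, 0, 0], [0, 0, 0.42], 0],
  [[0, 0, 0], [0, 0, 0.42], 0],
  [[0, 0, 0], [0.19, 0.07, 0.4], 0],
  [[0, 0, 0], [0.19, 0.07, 0.4], 0],
  [[0, 0, 0], [0.19, 0.07, 0.4], 0],
  [[0, 0, 0], [0.19, 0.07, 0.4], 0],
  [[0, 0, 0], [0.19, 0.07, 0.4], 0],
  [[0, 0, 0], [0, 0, 0], 0],
  [[0, 0, 0], [0, 0, 0], 0],
])

```text
time: 10.83
position: [0.5249, 0.1609, 0.1739]
tool_rot: [-1.57, 1.221, -0.082]
ft_force: [0.2, -0.5, -1.9]
gripper_width: 0.126
```

```bash
python3 chk.py l3 1
python3 - <<'E'
from plan import *
im=cv2.imread("pics/l3w.png");st=bot.read_state()
C=cam("wrist",st)
for l in([-.068,.06,.142],[-.068,.081,.142],[-.068,.098,.142],[-.068,.119,.142],[-.068,.098,.122],[-.068,.081,.122]):
    u,v=proj(C,unit(l))[0]; cv2.circle(im,(round(u*8),round(v*8)),16,(0,0,255),1,shift=3)
crop(im[:,:,::-1],200,130,450,330,3,"pics/l3c.png")
go(unit([-.091,.0893,.150]),Rt(-.082,np.radians(20)))
E
```

```text
[ 0.22 -0.45 -1.94] [-0.16  0.52 -0.12] 0.1259834046487115
grasp in unit [-91.2  89.2 171. ] t 10.8333
t 10.93 rotvec tool [-0.0006 -0.0001  0.0005] then shift cm (new tool axes) [1.997 0.705 0.047] old axes [1.996 0.706 0.047]
```

View pics/l3c.png

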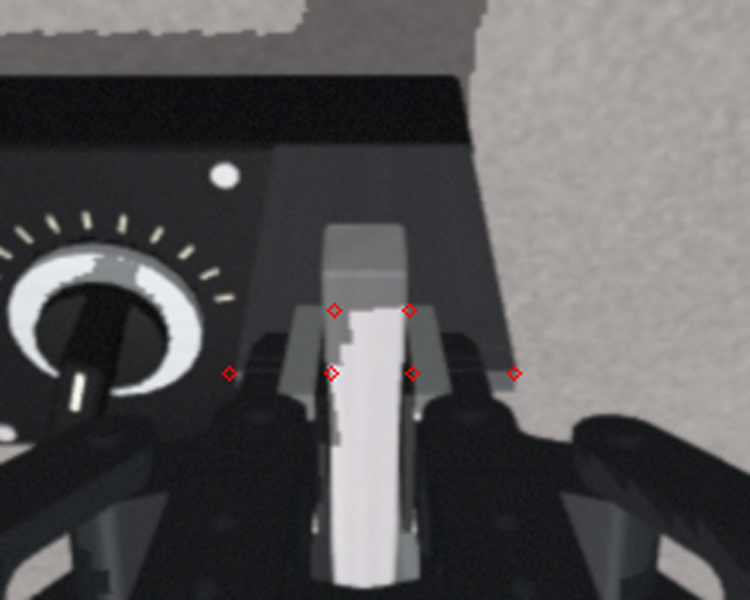

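View pics/l3s.png

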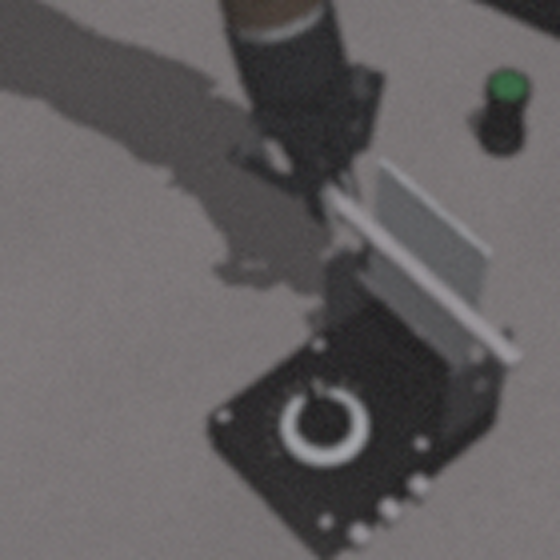

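Emit:
play_rows([
  [[0, 0, 0], [0.3, 0.11, 0.03], 0],
  [[0, 0, 0], [0.35, 0.13, 0], 0],
  [[0, 0, 0], [0.35, 0.13, 0], 0],
  [[0, 0, 0], [0.35, 0.13, 0], 0],
  [[0, 0, 0], [0.35, 0.13, 0], 0],
  [[0, 0, 0], [0.3, 0.11, 0], 0],
  [[0, 0, 0], [0.28, 0.1, 0], 0],
  [[0, 0, 0], [0.2, 0.07, 0], 0],
])

```text
time: 11.6
position: [0.5251, 0.1608, 0.1475]
tool_rot: [-1.571, 1.22, -0.083]
ft_force: [-1.0, -1.5, -1.0]
gripper_width: 0.131
```

```bash
python3 chk.py l4 1
python3 - <<'E'
from plan import *
crop(bot.camera("top"),275,145,365,235,7,"pics/l4t.png")
E
```

```text
[-1.05 -1.47 -0.95] [-0.24  0.32 -0.17] 0.1310186514875302
grasp in unit [-90.9  89.1 144.7] t 11.6
```

View pics/l4t.png

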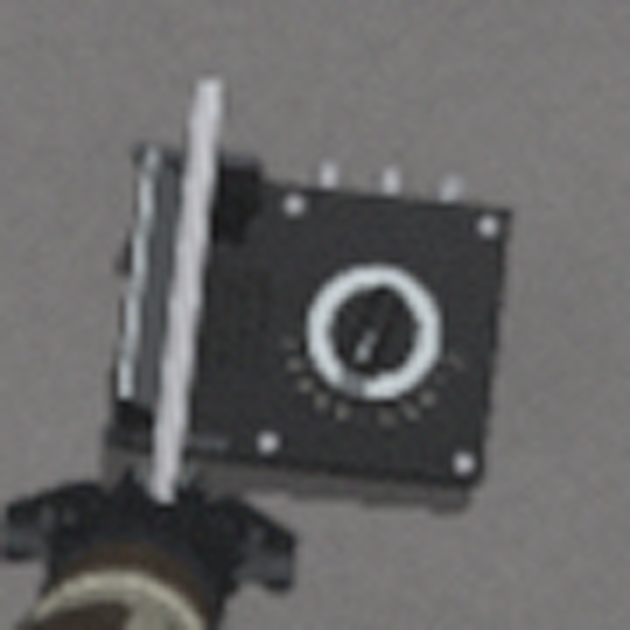

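View pics/l4s.png

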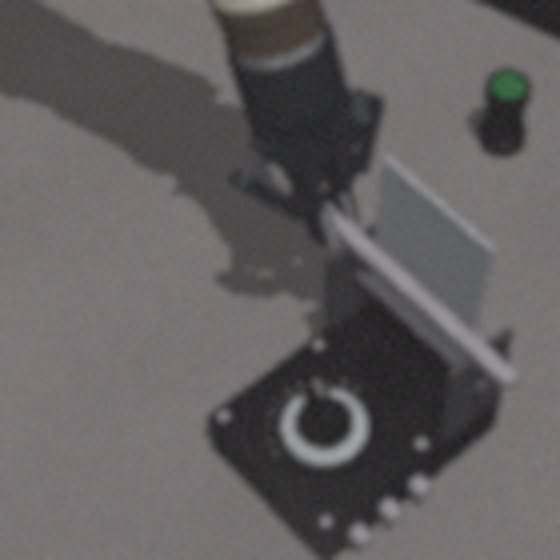

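Emit:
play_rows([
  [[0, 0, 0], [0.23, 0.08, 0], 0],
  [[0, 0, 0], [0.23, 0.08, 0], 0],
  [[0, 0, 0], [0.23, 0.08, 0], 0],
  [[0, 0, 0], [0.23, 0.08, 0], 0],
  [[0, 0, 0], [0.2, 0.07, 0], 0],
  [[0, 0, 0], [0.1, 0.04, 0], 0],
  [[0, 0, 0], [0, 0, 0], 0],
])

```text
time: 12.33
position: [0.5253, 0.1608, 0.1347]
tool_rot: [-1.571, 1.22, -0.083]
ft_force: [0.8, -1.8, -0.6]
gripper_width: 0.128
```

```bash
python3 chk.py l5 1
python3 - <<'E'
from plan import *
crop(bot.camera("top"),275,145,365,235,7,"pics/l5t.png")
E
```

```text
[ 0.81 -1.8  -0.64] [-0.35  0.1  -0.17] 0.12800923789283558
grasp in unit [-90.8  89.1 131.9] t 12.3333
```

View pics/l5s.png

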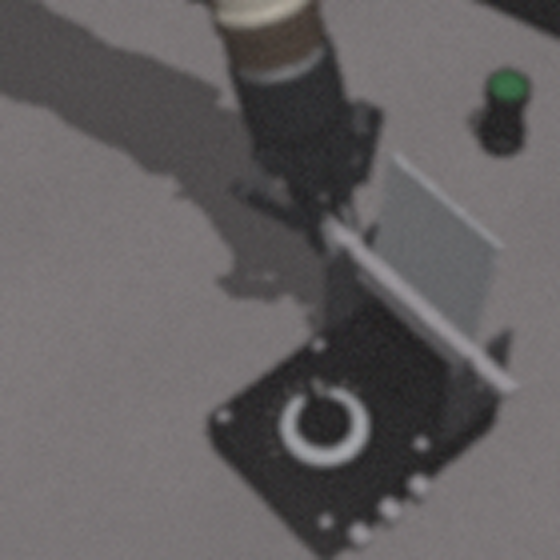

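View pics/l5w.png

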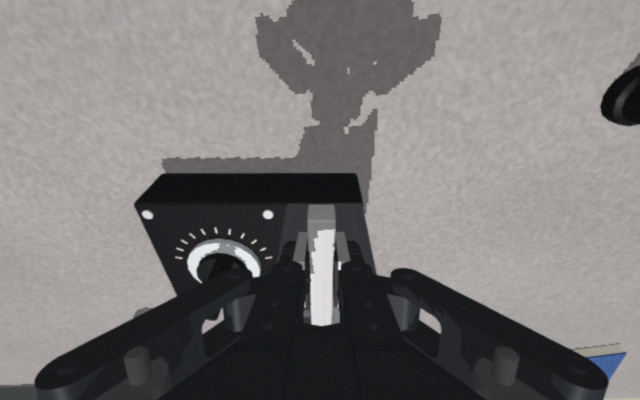

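Emit:
play_rows([
  [[0, 0, 0], [0.1, 0.04, 0], 0],
  [[0, 0, 0], [0.1, 0.03, -0.05], 0],
  [[0, 0, 0], [0.09, 0.03, -0.05], 0],
  [[0, 0, 0], [0, 0, 0], 0],
])

```text
time: 12.82
position: [0.5255, 0.1606, 0.1324]
tool_rot: [-1.566, 1.22, -0.077]
ft_force: [-1.4, 0.8, 3.3]
gripper_width: 0.123
```

```bash
python3 chk.py l6
```

```text
[-1.45  0.81  3.27] [0.06 0.17 0.  ] 0.12253159556918136
grasp in unit [-90.6  88.9 129.6] t 12.8167
```

Emit:
play_rows([
  [[0, 0, 0], [0, 0, 0], 0.15],
  [[0, 0, 0], [0, 0, 0], 0.2],
  [[0, 0, 0], [0, 0, 0], 0.3],
  [[0, 0, 0], [0, 0, 0], 0.45],
  [[0, 0, 0], [0, 0, 0], 0.45],
  [[0, 0, 0], [0, 0, 0], 0.45],
  [[0, 0, 0], [0, 0, 0], 0.45],
])

```text
time: 13.4
position: [0.5252, 0.1598, 0.1318]
tool_rot: [-1.57, 1.221, -0.083]
ft_force: [-0.4, -0.1, -0.9]
gripper_width: 0.456
```

```bash
python3 chk.py l7 1
```

```text
[-0.43 -0.14 -0.86] [ 0.03  0.35 -0.03] 0.45628593185944455
grasp in unit [-90.8  88.1 129. ] t 13.4
```

View pics/l7w.png

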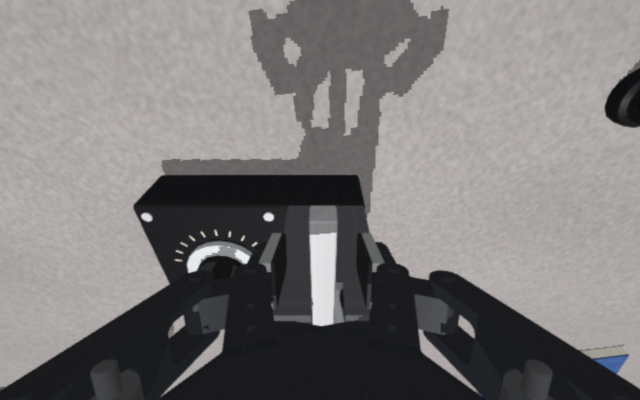

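View pics/l7s.png

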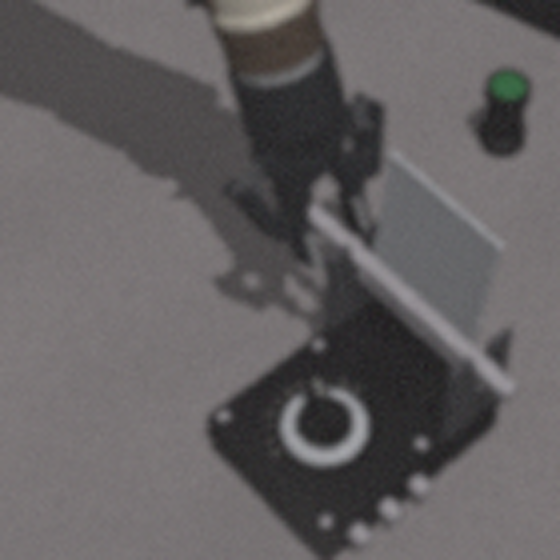

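The bar is seated and released, and the cover leans on it. Retreating and moving over the knob.

Emit:
play_rows([
  [[0, 0, 0], [-0.5, 0, 0], 0.5],
  [[0, 0, 0], [-1, 0, 0], 0.5],
  [[0, 0, 0], [-1.5, 0, 0], 0.5],
  [[0, 0, 0], [-2, 0, 0], 0.5],
  [[0, 0, 0], [-2, 0, 0], 0.5],
  [[0, 0, 0], [-2, 0, 0], 0.5],
  [[0, 0, 0], [-1, 0, 0], 0.5],
  [[0, 0, 0], [0, 0, 0], 0.5],
])

```text
time: 14.17
position: [0.492, 0.1635, 0.23]
tool_rot: [-1.561, 1.214, -0.074]
ft_force: [1.0, 0.1, 0.5]
gripper_width: 0.503
```

```bash
python3 chk.py m1
python3 - <<'E'
from plan import *
go(unit([-.03,0,.180]),Rt(-.082,0))
E
```

```text
[1.01 0.13 0.46] [-0.03  0.31  0.04] 0.5029803927595493
grasp in unit [-124.2   89.   227.1] t 14.1667
t 14.17 rotvec tool [-0.0009  0.0032  0.3563] then shift cm (new tool axes) [ 4.696 -9.522 -8.902] old axes [ 7.696 -7.299 -8.914]
```

Emit:
play_rows([
  [[0, 0, 0], [0, 0, -1], 0.5],
  [[0, 0, 0.12], [0, 0, -2], 0.5],
  [[0, 0, 0.12], [0, 0, -2], 0.5],
  [[0, 0, 0.116], [0, 0, -2], 0.5],
  [[0, 0, 0], [0.6, -1.4, -1.5], 0.5],
  [[0, 0, 0], [1.1, -2, -0.4], 0.5],
  [[0, 0, 0], [1.1, -2.1, 0], 0.5],
  [[0, 0, 0], [1.1, -2.1, 0], 0.5],
  [[0, 0, 0], [0.8, -1.9, 0], 0.5],
  [[0, 0, 0], [0, 0, 0], 0.5],
  [[0, 0, 0], [0, 0, 0], 0.5],
])

```text
time: 15.08
position: [0.5772, 0.0651, 0.176]
tool_rot: [1.638, 1.561, 3.125]
ft_force: [-0.1, 0.3, 0.4]
gripper_width: 0.502
```

```bash
python3 chk.py m2 1
python3 - <<'E'
from plan import *
st=bot.read_state(); print(st["joints"].round(3),st["position"],st["tool_rot"])
im=cv2.imread("pics/m2w.png");C=cam("wrist",st)
for l in([0,0,.064],[0,0,.094],[-.021,0,.094],[.021,0,.094]):
    u,v=proj(C,unit(l))[0]; print(l,u,v)
crop(im[:,:,::-1],240,200,400,320,5,"pics/m2c.png")
E
```

```text
[-0.08  0.32  0.38] [ 0.   -0.01 -0.03] 0.5022426087992929
grasp in unit [-32.3  -2.  173. ] t 15.0833
[1.130e-01 4.460e-01 1.000e-01 1.232e+00 1.000e-03 1.960e-01] [0.57699252 0.06569052 0.17775344] [1.59101222 1.56317334 3.07861701]
[0, 0, 0.064] 323.64711402688926 238.83454540656322
[0, 0, 0.094] 323.99810939233 253.3456581720851
[-0.021, 0, 0.094] 324.0759100418284 228.34330638029644
[0.021, 0, 0.094] 323.9239035353873 277.19277194625437
```

View pics/m2c.png

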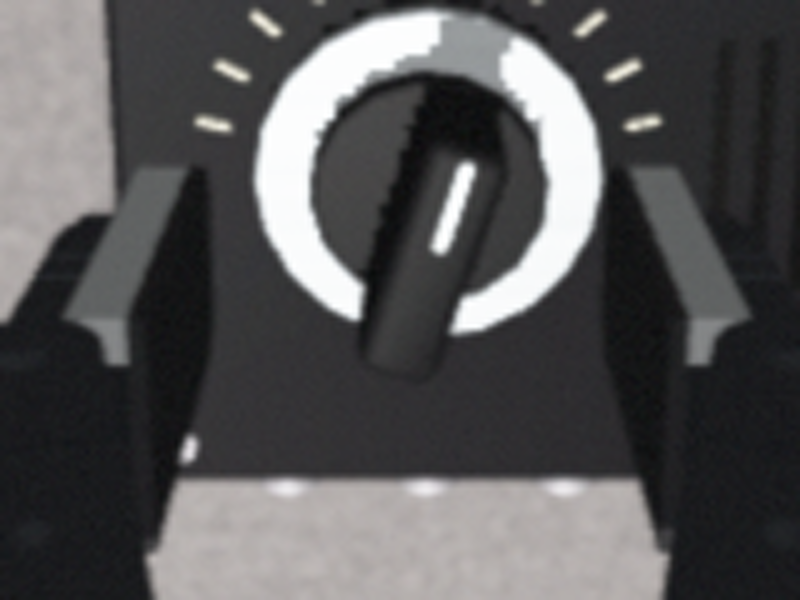

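View pics/m2s.png

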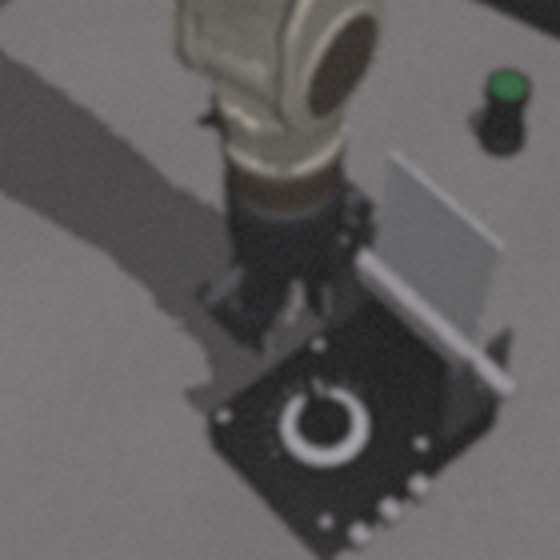

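View pics/m2w.png

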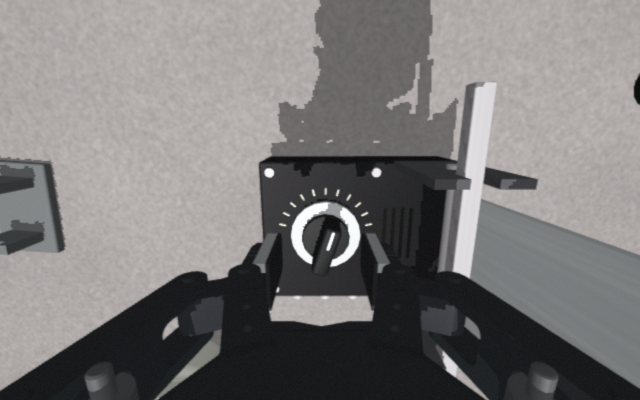

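Run:
```python
from plan import *
st=bot.read_state();C=cam("wrist",st)
f=lambda p:ray(C,(np.array(p)+.5)/5-.5+[240,200],.094)
a,b=f((469,165)),f((440,252));print("line",a,b,np.arctan2(*(b-a)[[1,0]]),np.linalg.norm(a-b))
a,b=f((505,175)),f((440,372));print("edge",a,b,np.arctan2(*(b-a)[[1,0]]),np.linalg.norm(a-b))
a,b=f((432,150)),f((362,355));print("edge2",a,b,np.arctan2(*(b-a)[[1,0]]),np.linalg.norm(a-b))
c=f((434,262));print("grip centre",c,unit([0,0,.094]))
g=lambda p:ray(C,(np.array(p)+.5)/5-.5+[240,200],.056)
print("ring centre",g((428,173)))
```

```text
line [0.59265679 0.07316039 0.094     ] [0.60687284 0.06756158 0.094     ] -0.3751821029447367 0.015278833879307722
edge [0.5947676  0.07862704 0.094     ] [0.6278127  0.06596875 0.094     ] -0.3658192028462258 0.035386595263347705
edge2 [0.589721   0.06762364 0.094     ] [0.6237572  0.05367238 0.094     ] -0.3890069636866489 0.03678451270785714
grip centre [0.608503   0.06648541 0.094     ] [0.6095 0.0645 0.094 ]
ring centre [0.6083324  0.06610426 0.056     ]
```

Knob grip heading is about -0.375 rad, centred near (0.609, 0.0655), and the bar is seen seated in the near notch (470,180). I'll half-turn the tool counter-clockwise, with the camera sweeping over the free side. That keeps the camera away from the cover and leaves joint 6 enough range.

Emit:
play_rows([
  [[-0.124, 0, 0], [0, 0, 0], 0.5],
  [[-0.124, 0, 0], [0, 0, 0], 0.5],
  [[-0.124, 0, 0], [0, 0, 0], 0.5],
  [[-0.124, 0, 0], [0, 0, 0], 0.5],
  [[-0.124, 0, 0], [0, 0, 0], 0.5],
  [[-0.124, 0, 0], [0, 0, 0], 0.5],
  [[-0.124, 0, 0], [0, 0, 0], 0.5],
  [[-0.124, 0, 0], [0, 0, 0], 0.5],
  [[-0.124, 0, 0], [0, 0, 0], 0.5],
  [[-0.124, 0, 0], [0, 0, 0], 0.5],
  [[-0.124, 0, 0], [0, 0, 0], 0.5],
  [[-0.124, 0, 0], [0, 0, 0], 0.5],
])

```text
time: 16.18
position: [0.5772, 0.0663, 0.1793]
tool_rot: [0.001, 1.566, 2.983]
ft_force: [0.4, 0.9, -0.1]
gripper_width: 0.499
```

Emit:
play_rows([
  [[-0.124, 0, 0], [0, 0, 0], 0.5],
  [[-0.124, 0, 0], [0, 0, 0], 0.5],
  [[-0.124, 0, 0], [0, 0, 0], 0.5],
  [[-0.124, 0, 0], [0, 0, 0], 0.5],
  [[-0.124, 0, 0], [0, 0, 0], 0.5],
  [[-0.124, 0, 0], [0, 0, 0], 0.5],
  [[-0.124, 0, 0], [0, 0, 0], 0.5],
  [[-0.124, 0, 0], [0, 0, 0], 0.5],
  [[-0.124, 0, 0], [0, 0, 0], 0.5],
  [[-0.124, 0, 0], [0, 0, 0], 0.5],
  [[-0.124, 0, 0], [0, 0, 0], 0.5],
  [[0, 0, 0], [0, 0, 0], 0.5],
])

```text
time: 17.18
position: [0.5772, 0.0663, 0.1793]
tool_rot: [-1.36, 1.566, 2.982]
ft_force: [0.3, 0.2, 0.7]
gripper_width: 0.496
```

Run:
```python
from plan import *
st=bot.read_state(); print(st["joints"].round(3))
go([.609,.0655,.130],Rt(-.375,0,True))
go([.609,.0655,.085],Rt(-.375,0,True))
```

```text
[ 1.140e-01  4.430e-01  1.000e-01  1.232e+00  1.000e-03 -2.658e+00]
t 17.18 rotvec tool [0.0051 0.001  0.0047] then shift cm (new tool axes) [ 4.631  2.984 -1.091] old axes [ 4.616  3.011 -1.081]
t 17.18 rotvec tool [0.0051 0.001  0.0047] then shift cm (new tool axes) [ 9.131  2.984 -1.091] old axes [ 9.116  3.032 -1.085]
```

Emit:
play_rows([
  [[0, 0, 0], [0.3, 0.5, -0.2], 0.5],
  [[0, 0, 0], [0.8, 0.9, -0.3], 0.5],
  [[0, 0, 0], [0.9, 0.9, -0.3], 0.5],
  [[0, 0, 0], [0.9, 0.7, -0.3], 0.5],
  [[0.005, 0, 0.005], [0.9, 0, 0], 0.5],
  [[0, 0, 0], [0.8, 0, 0], 0.5],
  [[0, 0, 0], [0, 0, 0], 0.5],
  [[0, 0, 0], [0, 0, 0], 0.5],
])

```text
time: 17.85
position: [0.6092, 0.0654, 0.1305]
tool_rot: [-0.827, 1.567, -2.775]
ft_force: [0.2, 0.3, 1.0]
gripper_width: 0.501
```

Run:
```python
from plan import *
go([.609,.0655,.085],Rt(-.375,0,True))
im=bot.camera("wrist");crop(im,160,150,480,390,2.5,"pics/k1.png")
```

```text
t 17.85 rotvec tool [-0.0028  0.0028  0.0031] then shift cm (new tool axes) [ 4.255 -0.019 -0.008] old axes [ 4.255 -0.006 -0.02 ]
```

View pics/k1.png

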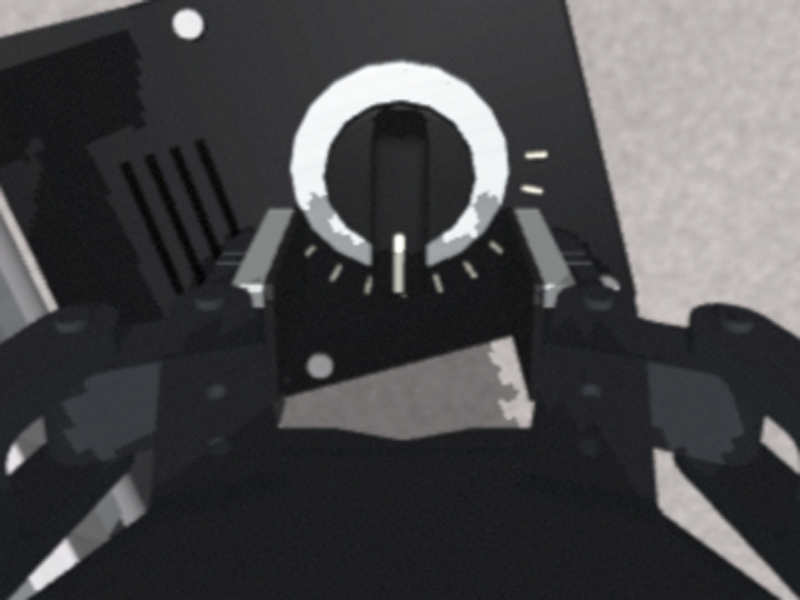

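The grip is aligned: mark at (398,265), grip centre col 400, pads at 275 and 535. Lowering to a slightly high grasp.

Emit:
play_rows([
  [[0, 0, 0], [0.5, 0, 0], 0.5],
  [[0, 0, 0], [0.8, 0, 0], 0.5],
  [[0, 0, 0], [0.8, 0, 0], 0.5],
  [[0, 0, 0], [0.8, 0, 0], 0.5],
  [[0, 0, 0], [0.7, 0, 0], 0.5],
  [[0, 0, 0], [0.35, 0, 0], 0.5],
  [[0, 0, 0], [0, 0, 0], 0.4],
  [[0, 0, 0], [0, 0, 0], 0.3],
  [[0, 0, 0], [0, 0, 0], 0.24],
])

```text
time: 18.65
position: [0.61, 0.0654, 0.0929]
tool_rot: [0.05, 1.57, -1.899]
ft_force: [-0.2, -0.8, 0.6]
gripper_width: 0.238
```

```bash
python3 chk.py k2
python3 - <<'E'
from plan import *
im=bot.camera("wrist");crop(im,160,150,480,390,2.5,"pics/k2.png")
E
```

```text
[-0.23 -0.8   0.59] [ 0.   -0.03  0.01] 0.23768539700375835
grasp in unit [ 0.4  1.  89.9] t 18.65
```

View pics/k2.png

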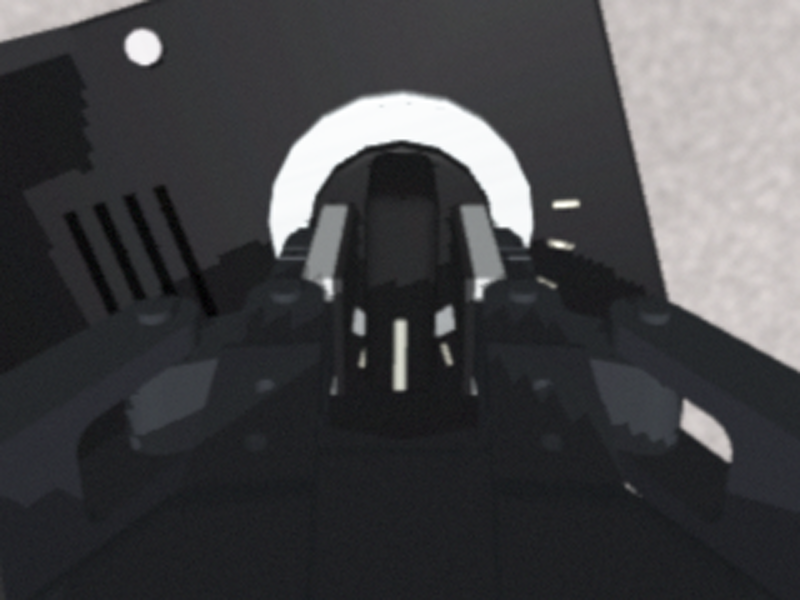

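Emit:
play_rows([
  [[0, 0, 0], [0.2, 0, 0], 0.2],
  [[0, 0, 0], [0, 0, 0], 0.1],
  [[0, 0, 0], [0, 0, 0], 0],
  [[0, 0, 0], [0, 0, 0], 0],
  [[0, 0, 0], [0, 0, 0], 0],
  [[0, 0, 0], [0, 0, 0], 0],
])

```text
time: 19.2
position: [0.6104, 0.0658, 0.0912]
tool_rot: [1.355, 1.57, -0.593]
ft_force: [2.2, 2.2, 2.5]
gripper_width: 0.148
```

```bash
cat > tq.py <<'E'
from plan import *
st=bot.read_state();Rm=R.from_euler("xyz",st["tool_rot"]).as_matrix()
psi=np.arctan2(-Rm[0,2]*-1,-Rm[1,2]) # flip: z=-left
zt=-Rm[:,2];print("t %.2f"%st["time"],"psi %.3f"%np.arctan2(-zt[0],zt[1]),"F",st["ft_force"].round(2),"T",st["ft_torque"].round(3),"j6 %.3f eff %.3f"%(st["joints"][5],st["effort"][5]),"w %.3f"%st["gripper_width"],st["position"].round(4))
E
python3 tq.py
```

```text
t 19.20 psi -0.377 F [2.19 2.2  2.5 ] T [ 0.465 -0.262  0.022] j6 -2.657 eff -0.019 w 0.148 [0.6104 0.0658 0.0912]
```

Emit:
play_rows([
  [[0.03, 0, 0], [0, 0, 0], 0],
  [[0.06, 0, 0], [0, 0, 0], 0],
  [[0.06, 0, 0], [0, 0, 0], 0],
  [[0.06, 0, 0], [0, 0, 0], 0],
  [[0.06, 0, 0], [0, 0, 0], 0],
  [[0.06, 0, 0], [0, 0, 0], 0],
  [[0.06, 0, 0], [0, 0, 0], 0],
  [[0.06, 0, 0], [0, 0, 0], 0],
  [[0.06, 0, 0], [0, 0, 0], 0],
  [[0.06, 0, 0], [0, 0, 0], 0],
  [[0.03, 0, 0], [0, 0, 0], 0],
  [[0, 0, 0], [0, 0, 0], 0],
])

```text
time: 20.2
position: [0.6098, 0.0652, 0.0911]
tool_rot: [0.723, 1.569, -1.826]
ft_force: [-0.3, 0.9, 3.7]
gripper_width: 0.146
```

```bash
python3 tq.py
```

```text
t 20.20 psi -0.978 F [-0.27  0.94  3.71] T [0.127 0.1   0.038] j6 -2.056 eff 0.275 w 0.146 [0.6098 0.0652 0.0911]
```

Emit:
play_rows([
  [[0.04, 0, 0], [0, 0, 0], 0],
  [[0.04, 0, 0], [0, 0, 0], 0],
  [[0.04, 0, 0], [0, 0, 0], 0],
  [[0, 0, 0], [0, 0, 0], 0],
])

```text
time: 20.53
position: [0.6097, 0.0651, 0.0911]
tool_rot: [0.719, 1.569, -1.949]
ft_force: [-0.1, 0.5, 6.0]
gripper_width: 0.152
```

```bash
python3 tq.py
```

```text
t 20.53 psi -1.097 F [-0.14  0.51  5.99] T [0.028 0.211 0.061] j6 -1.937 eff 0.328 w 0.152 [0.6097 0.0651 0.0911]
```

Emit:
play_rows([
  [[0.04, 0, 0], [0, 0, 0], 0],
  [[0.04, 0, 0], [0, 0, 0], 0],
  [[0, 0, 0], [0, 0, 0], 0],
])

```text
time: 20.78
position: [0.6096, 0.0651, 0.0911]
tool_rot: [0.699, 1.569, -2.049]
ft_force: [-1.4, 0.1, 6.4]
gripper_width: 0.149
```

```bash
python3 tq.py
```

```text
t 20.78 psi -1.177 F [-1.38  0.13  6.4 ] T [0.104 0.209 0.042] j6 -1.857 eff 0.296 w 0.149 [0.6096 0.0651 0.0911]
```

Emit:
play_rows([
  [[0.04, 0, 0], [0, 0, 0], 0],
  [[0.04, 0, 0], [0, 0, 0], 0],
  [[0, 0, 0], [0, 0, 0], 0],
])

```text
time: 21.03
position: [0.6095, 0.0651, 0.0911]
tool_rot: [0.707, 1.569, -2.121]
ft_force: [-0.7, -0.1, 6.7]
gripper_width: 0.151
```

```bash
python3 tq.py
```

```text
t 21.03 psi -1.257 F [-0.68 -0.12  6.67] T [-0.015  0.299  0.068] j6 -1.777 eff 0.296 w 0.151 [0.6095 0.0651 0.0911]
```

Emit:
play_rows([
  [[0.04, 0, 0], [0, 0, 0], 0],
  [[0.04, 0, 0], [0, 0, 0], 0],
  [[0, 0, 0], [0, 0, 0], 0],
])

```text
time: 21.28
position: [0.6094, 0.065, 0.0911]
tool_rot: [0.721, 1.568, -2.187]
ft_force: [-1.4, -0.3, 5.5]
gripper_width: 0.145
```

```bash
python3 tq.py
```

```text
t 21.28 psi -1.337 F [-1.42 -0.29  5.47] T [-0.003  0.345  0.008] j6 -1.697 eff 0.297 w 0.145 [0.6094 0.065  0.0911]
```

Emit:
play_rows([
  [[0.04, 0, 0], [0, 0, 0], 0],
  [[0.04, 0, 0], [0, 0, 0], 0],
  [[0, 0, 0], [0, 0, 0], 0],
])

```text
time: 21.53
position: [0.6093, 0.065, 0.0911]
tool_rot: [0.728, 1.568, -2.26]
ft_force: [-1.7, -0.4, 6.0]
gripper_width: 0.152
```

```bash
python3 tq.py
```

```text
t 21.53 psi -1.417 F [-1.73 -0.35  6.05] T [-0.013  0.439  0.013] j6 -1.617 eff 0.297 w 0.152 [0.6093 0.065  0.0911]
```

Emit:
play_rows([
  [[0.04, 0, 0], [0, 0, 0], 0],
  [[0.04, 0, 0], [0, 0, 0], 0],
  [[0, 0, 0], [0, 0, 0], 0],
])

```text
time: 21.78
position: [0.6092, 0.065, 0.0911]
tool_rot: [0.748, 1.568, -2.32]
ft_force: [-1.9, -0.3, 5.7]
gripper_width: 0.149
```

```bash
python3 tq.py
```

```text
t 21.78 psi -1.497 F [-1.92 -0.29  5.7 ] T [0.    0.438 0.047] j6 -1.537 eff 0.298 w 0.149 [0.6092 0.065  0.0911]
```

Emit:
play_rows([
  [[0.04, 0, 0], [0, 0, 0], 0],
  [[0.04, 0, 0], [0, 0, 0], 0],
  [[0, 0, 0], [0, 0, 0], 0],
])

```text
time: 22.03
position: [0.6091, 0.065, 0.0911]
tool_rot: [0.791, 1.568, -2.357]
ft_force: [-2.1, 0.3, 7.2]
gripper_width: 0.149
```

```bash
python3 tq.py
python3 - <<'E'
from plan import *
im=bot.camera("wrist");crop(im,160,150,480,390,2.5,"pics/k3.png")
E
```

```text
t 22.03 psi -1.577 F [-2.08  0.31  7.21] T [-0.038  0.509  0.183] j6 -1.458 eff 0.440 w 0.149 [0.6091 0.065  0.0911]
```

View pics/k3.png

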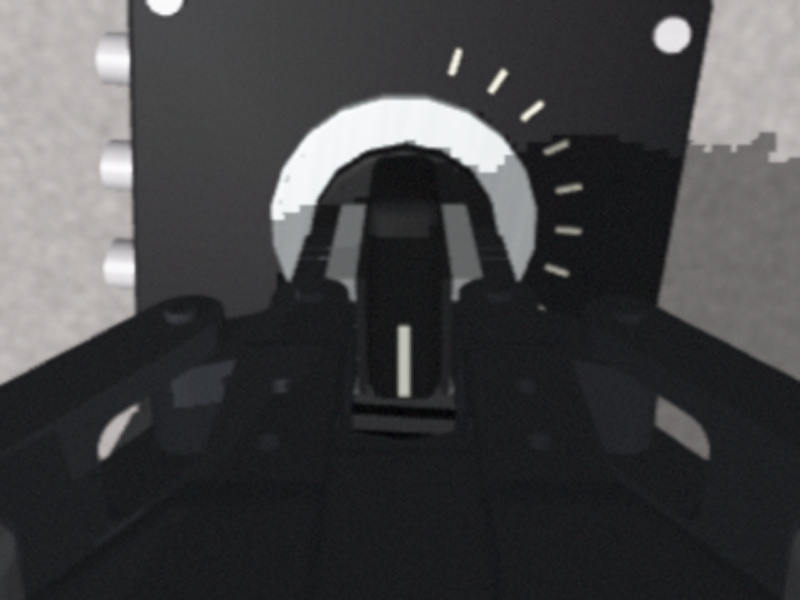

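Contact: torque rose from about 0.04 to 0.18 N m, and the knob is following the jaws. Adding about 0.09 rad.

Emit:
play_rows([
  [[0.03, 0, 0], [0, 0, 0], 0],
  [[0.03, 0, 0], [0, 0, 0], 0],
  [[0.03, 0, 0], [0, 0, 0], 0],
  [[0, 0, 0], [0, 0, 0], 0],
])

```text
time: 22.42
position: [0.6089, 0.065, 0.0911]
tool_rot: [0.849, 1.568, -2.388]
ft_force: [-2.1, -0.8, 7.1]
gripper_width: 0.158
```

```bash
python3 tq.py;python3 tq.py
```

```text
t 22.42 psi -1.666 F [-2.08 -0.78  7.09] T [-0.031  0.579  0.339] j6 -1.368 eff 0.544 w 0.158 [0.6089 0.065  0.0911]
t 22.42 psi -1.666 F [-2.08 -0.78  7.09] T [-0.031  0.579  0.339] j6 -1.368 eff 0.544 w 0.158 [0.6089 0.065  0.0911]
```

Torque is 0.34 N m, so wind-up is about 0.17: firm but not forced. Easing back partly, then releasing and lifting.

Emit:
play_rows([
  [[0, 0, 0], [0, 0, 0], 0],
  [[-0.03, 0, 0], [0, 0, 0], 0],
  [[-0.03, 0, 0], [0, 0, 0], 0],
  [[-0.03, 0, 0], [0, 0, 0], 0],
  [[0, 0, 0], [0, 0, 0], 0.2],
  [[0, 0, 0], [0, 0, 0], 0.25],
  [[0, 0, 0], [0, 0, 0], 0.3],
  [[0, 0, 0], [0, 0, 0], 0.3],
  [[0, 0, 0], [0, 0, 0], 0.3],
])

```text
time: 23.17
position: [0.6095, 0.0653, 0.0901]
tool_rot: [0.695, 1.568, -2.454]
ft_force: [0.3, 0.3, -0.8]
gripper_width: 0.305
```

```bash
python3 tq.py
python3 - <<'E'
from plan import *
im=bot.camera("wrist");crop(im,160,150,480,390,2.5,"pics/k4.png")
E
```

```text
t 23.17 psi -1.578 F [ 0.28  0.32 -0.81] T [0.009 0.019 0.015] j6 -1.457 eff -0.000 w 0.305 [0.6095 0.0653 0.0901]
```

View pics/k4.png

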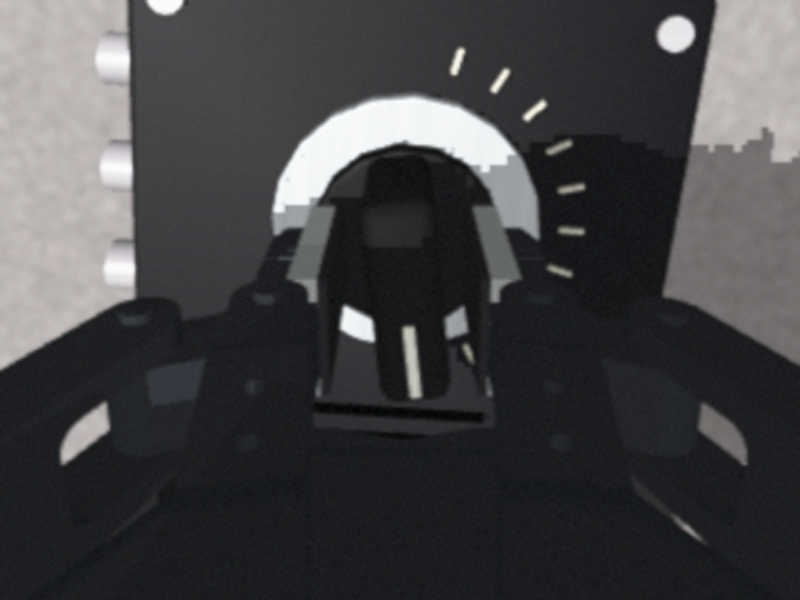

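Emit:
play_rows([
  [[0, 0, 0], [-0.5, 0, 0], 0.3],
  [[0, 0, 0], [-1, 0, 0], 0.3],
  [[0, 0, 0], [-2, 0, 0], 0.3],
  [[0, 0, 0], [-2, 0, 0], 0.3],
  [[0, 0, 0], [-2, 0, 0], 0.3],
  [[0, 0, 0], [-2, 0, 0], 0.3],
  [[0, 0, 0], [-2, 0, 0], 0.3],
  [[0, 0, 0], [-2, 0, 0], 0.3],
  [[0, 0, 0], [-1, 0, 0], 0.3],
  [[0, 0, 0], [0, 0, 0], 0.3],
])

```text
time: 24.05
position: [0.6115, 0.0658, 0.2396]
tool_rot: [3.069, 1.565, -0.079]
ft_force: [0.4, -0.4, 0.3]
gripper_width: 0.3
```

```bash
python3 tq.py
python3 - <<'E'
from plan import *
st=bot.read_state();im=bot.camera("wrist");cv2.imwrite("pics/f_w.png",im[:,:,::-1])
im=bot.camera("scene");crop(im,240,120,380,260,4,"pics/f_s.png")
Rm=R.from_euler("xyz",st["tool_rot"]).as_matrix();print(Rm.round(2))
E
```

```text
t 24.05 psi -1.577 F [ 0.36 -0.41  0.31] T [-0.008 -0.001 -0.031] j6 -1.456 eff 0.000 w 0.300 [0.6115 0.0658 0.2396]
[[ 0.01 -0.01 -1.  ]
 [-0.   -1.    0.01]
 [-1.    0.   -0.01]]
```

View pics/f_w.png

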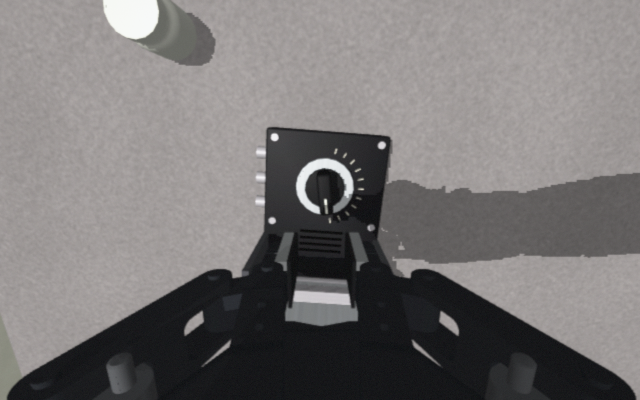

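View pics/f_s.png

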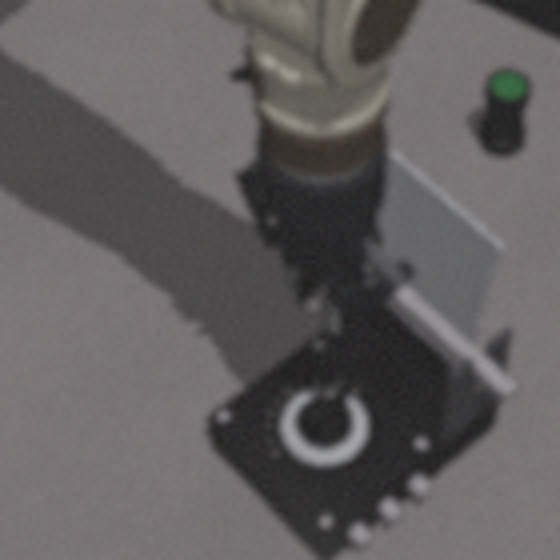

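Emit:
play_rows([
  [[0, 0, 0], [-1, 0, 1], 0.3],
  [[0, 0, 0], [-1, 0, 2], 0.3],
  [[0, 0, 0], [-1, 1, 2], 0.3],
  [[0, 0, 0], [0, 1.5, 2.5], 0.3],
  [[0, 0, 0], [0, 1.5, 2.5], 0.3],
  [[0, 0, 0], [0, 1.5, 2.5], 0.3],
  [[0, 0, 0], [0, 1.5, 2], 0.3],
  [[0, 0, 0], [0, 1, 1], 0.3],
  [[0, 0, 0], [0, 0, 0], 0.3],
])

```text
time: 24.9
position: [0.4517, -0.0146, 0.2656]
tool_rot: [0.498, 1.567, -2.652]
ft_force: [-0.3, -0.3, -1.0]
gripper_width: 0.298
```

```bash
python3 tq.py
python3 - <<'E'
from plan import *
im=bot.camera("top");cv2.imwrite("pics/f_t0.png",im[:,:,::-1]);crop(im,275,145,365,235,7,"pics/f_t.png")
im=bot.camera("scene");cv2.imwrite("pics/f_s2.png",im[:,:,::-1]);crop(im,280,140,380,265,4.8,"pics/f_s2c.png")
E
```

```text
t 24.90 psi -1.580 F [-0.27 -0.29 -0.96] T [-0.038  0.039 -0.016] j6 -1.593 eff -0.149 w 0.298 [ 0.4517 -0.0146  0.2656]
```

View pics/f_t.png

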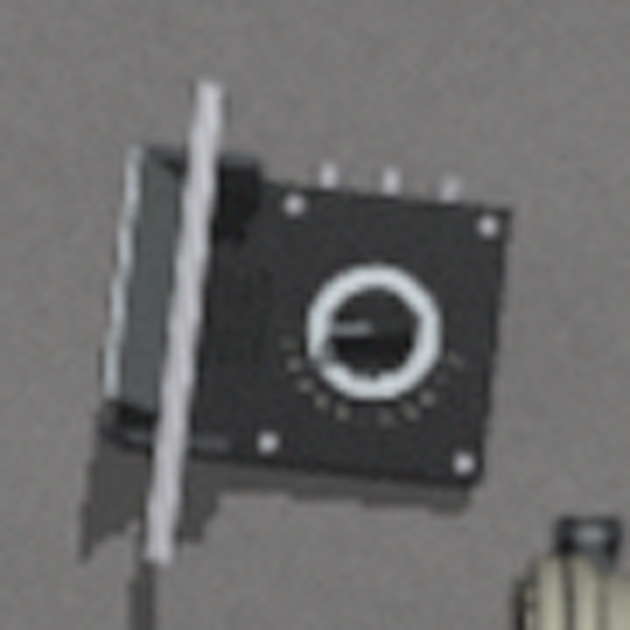

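View pics/f_s2c.png

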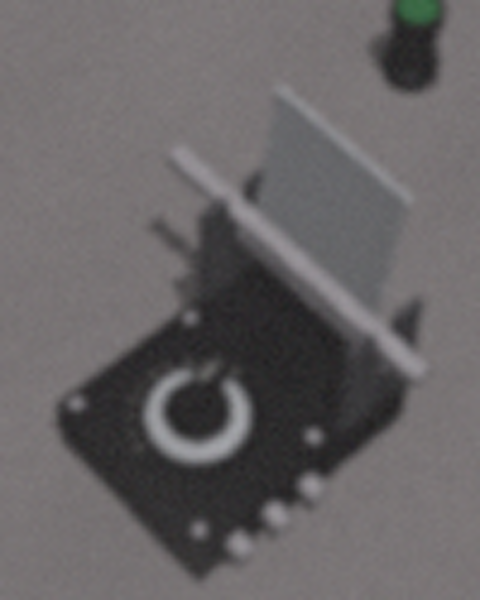

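View pics/f_t0.png

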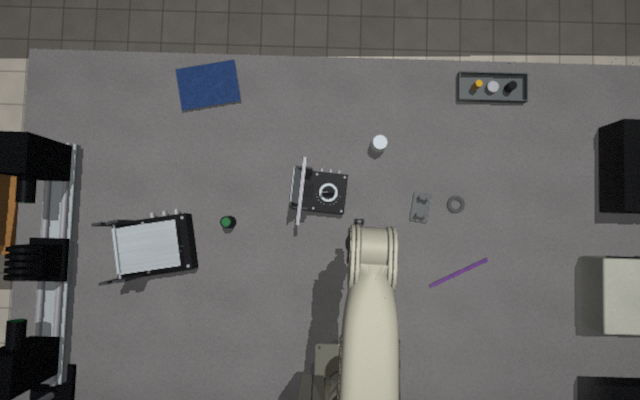

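Run:
```python
from plan import *
def ang(pos,rot,pts,s=2.5,o=(160,150)):
    C=cam("wrist",dict(position=np.array(pos),tool_rot=np.array(rot)))
    a,b=[ray(C,(np.array(p)+.5)/s-.5+o,.094) for p in pts]; return np.arctan2(*(b-a)[[1,0]])
print("k3 (knob wound)",ang((.6091,.065,.0911),(.791,1.568,-2.357),((404,325),(404,398))))
print("k4 (released)",ang((.6095,.0653,.0901),(.695,1.568,-2.454),((407.5,327),(417,398))))
```

```text
k3 (knob wound) 1.5660415834288899
k4 (released) 1.68522470257477
```

Run:
```python
import cv2
for n in("k3","k4"):
    im=cv2.imread(f"pics/{n}.png")[310:410,350:470]; cv2.imwrite(f"pics/{n}z.png",cv2.resize(im,None,fx=5,fy=5,interpolation=cv2.INTER_CUBIC))
    import numpy as np
    g=cv2.cvtColor(im,6).astype(float)
    m=(g>120); m[:, :35]=0; m[:,75:]=0
    ys,xs=np.where(m)
    P=[]
    for y in np.unique(ys):
        if (ys==y).sum()>4: P.append((np.average(np.arange(35,75),weights=np.clip(g[y,35:75]-90,0,None)),y))
    P=np.array(P)[4:-4]; k=np.polyfit(P[:,1],P[:,0],1); y0,y1=P[0,1],P[-1,1]
    print(n,[(350+np.polyval(k,y),310+y) for y in(y0,y1)])
```

```text
k3 [(np.float64(403.56000163601146), np.float64(330.0)), (np.float64(403.5640301400567), np.float64(392.0))]
k4 [(np.float64(408.30075752885386), np.float64(331.0)), (np.float64(414.9877165900109), np.float64(393.0))]
```

View pics/k4z.png

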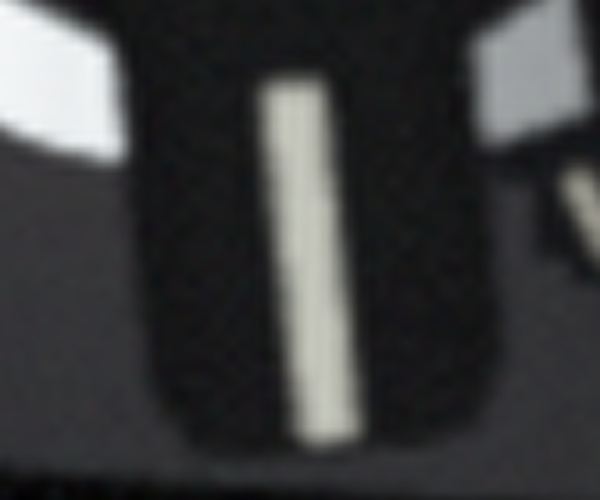

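Run:
```python
from plan import *
def ang(pos,rot,pts,s=2.5,o=(160,150)):
    C=cam("wrist",dict(position=np.array(pos),tool_rot=np.array(rot)))
    a,b=[ray(C,(np.array(p)+.5)/s-.5+o,.094) for p in pts]; return np.arctan2(*(b-a)[[1,0]])-np.pi
print(ang((.6091,.065,.0911),(.791,1.568,-2.357),((403.56,330),(403.56,392))))
print(ang((.6095,.0653,.0901),(.695,1.568,-2.454),((408.3,331),(415,393))))
```

```text
-1.5757120291441158
-1.4789425897526935
```

Measured finely, the released knob is at -1.479. The torque-derived stop position is about -1.485 to -1.495, so it rests at the stop within measurement error. Handing in.

Run:
```python
from bench import bot
print(bot.job_done())
```

```text
the job is handed in; nothing more can be done
None
```

The job is done and was handed in at about 25 s of the 72 s allowed. The bar props the cover open in both notches, and the knob is turned clockwise to its end stop.

- **Bar and cover:** I took the steel bar from the rest, lifted the cover with it and lowered it into both notches until it touched the floor, with a force of about 3 N. The last top and scene pictures show it lying across both cheeks and the cover leaning on it.
- **Knob:** I turned it about 1.1 rad clockwise to its stop and pressed to 0.34 N m. That is a wind-up of about 0.17, above the 0.1 that counts as firm and below the 0.3 that counts as forced. Then I eased back and let go.
- **Other things:** the jar, lens tube, iris, purple bar and the larger unit look unmoved in the last top picture. The arm is clear of everything.

**Disagreeing readings:**
- My first two estimates of the unit's yaw differed (-0.062 against -0.085 rad). I used -0.082, and the notch lined up with it in the wrist picture.
- The knob's resting angle first read about 0.03 rad short of the stop. A finer reading gave -1.479 rad, against about -1.49 estimated from torque (individual estimates ran from -1.48 to -1.52), so it is at the stop within measurement error.

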